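Change over and dock the EEG amplifier modules for charging

ROBOT

A 6-joint arm with a two-finger parallel gripper is mounted at the origin on the work surface. World frame = base frame: x ahead of the robot, y to its left, z up, the work surface at z = 0. Lengths are in m, angles in rad, forces in N, time in s.
With the tool pointing down it reaches from about 0.25 to 0.725 m from the base axis. Payload 4 kg.
Tool frame: the origin (TCP) lies midway between the tips of the shut fingers; the grasp point (between the pads) lies 19 mm behind it; z points along the fingers, y is the line along which they close (so a half turn about z gives the same grasp; the last joint's range is limited). The gripper opens to 85 mm and grips with 20 to 120 N. Pads are 22 mm wide; open, the fingers measure 114 mm over their backs; the gripper's body (76 mm by 85 mm) begins 54 mm behind the grasp point. The pads swing forward as they close: fully open they stand 13 mm farther back than shut.
Start: joints at [1.166, 0.241, 0.005, 1.335, 0, 1.571], TCP at [0.197, 0.46, 0.231] pointing down, gripper open.
Joint ranges: [-2.72, 2.72], [-1.05, 1.87], [-1.09, 1.28], [-1.99, 2.15], [-1.42, 1.44], [-3.14, 3.14]. Speed limits (rad/s): [2.79, 2.79, 3.14, 3.14, 3.14, 3.14].

INTERFACE

Orientations are given as a unit quaternion [x, y, z, w].
In Python, from workcell import monitor, vision, job gives the robot as it stands.
- The arm moves only by the tool move_arm, never from a script. Its argument "moves" is a list that holds one entry, the list of rows, each a list of 5 numbers: the shift along the world's x, y, z in m, then the turn about the world's z in degrees, then the opening in per cent of the stroke, from 0 (shut) to 100 (fully open). In form: [[[x, y, z, turn, gripper], ...]]. A call has 1 to 5 rows; each row is the pose to reach, as a shift and turn from the pose commanded when the call began; what a row does not reach only later rows make up. A row lasts 1/8 s, in which the tool goes at most 62.5 mm and 10.7 degrees, less where a joint would pass 70% of its speed; a pose out of reach is approached as far as the arm can. A call with a gripper value outside its range is refused whole. The fingers move at their own pace and stop on an object; the grip force is fixed at half the most. Time passes only in rows, so rows that repeat a pose let the fingers close. It gives the time, the measured TCP pose, the force, the opening and the grip force at its end, in the units of the state.
- monitor.get_obs(): the state, without advancing time (a new reading comes with each control period).
- vision.camera(name): name is "scene" or "top"; returns a dict with "color" (480x640x3 uint8, red, green, blue), "camera_matrix" (3x3 intrinsics, pixels), "eye" and "attitude" of the camera in the world. Camera axes: x right, y up, looking along -z (the intrinsics and any distortion apply to the point x, -y, -z); pixel columns grow to the right and rows downward; lengths in m; the calibration is good to about 2 mm. A picture is of the moment at which its call begins. There is no depth.
- job.job_done(): hands the job in; it is judged then, once.
The state is a dict: "clock": time; "joint_pos": joint angles; "joint_vel": joint speeds; "tau": joint torques, N m; "eef_pos": TCP position; "tool_rot": TCP orientation; "ft_force": force on the tool from outside, world axes, zero at the start; "ft_torque": the same for the moment, N m; "grip_width": finger opening in m; "grasp_force": force on a finger pad.
Only numpy, scipy, OpenCV 4.12 (cv2) and the standard library are available. Lean on these libraries where they do the work, as an engineer would, in place of code of your own. Each camera call takes 0.05 s, during which the arm holds its last target. There are 200 camera calls.

TASK

Take the spent module (red rib) out of the charging dock and lay it flat in the orange service tray, and lay every electrode-amplifier module with a green rib flat in a compartment of the dock, brass end towards the brass pads at the rear, and when all are in, turn the blue winder to draw the retainer fully forward over their brass ends; its freewheel grips only one way, so try both ways, and do not push the retainer by hand. Last of all, reach into the guard opening of the charger console and turn the sunken selector to the green dot. Leave the other things on the bench where they are.

Things in the scene. Friction and masses are not known exactly. Their poses are not given: they have to be found in the camera images.
- module0: one of up to four identical electrode-amplifier modules (some may be absent): a flat white block 100 (x) x 36 (y) x 14 mm (z) with a green grip rib on top, 46 long (x) x 14 wide (y) x 18 mm high, centred 8 mm towards -x of the block's middle, so 32 mm tall in all; 70 g. Origin: middle of the underside; +x points to the end with the brass contact strip, z up.
- module0_contact (a point): middle of the brass contact end face of module0, 50 mm along its +x, 7 mm above its underside
- module1: another such module, same size and axes
- module1_contact (a point): middle of the brass contact end face of module1, 50 mm along its +x, 7 mm above its underside
- module2: another such module, same size and axes
- module2_contact (a point): middle of the brass contact end face of module2, 50 mm along its +x, 7 mm above its underside
- module3: another such module, same size and axes
- module3_contact (a point): middle of the brass contact end face of module3, 50 mm along its +x, 7 mm above its underside
- spent: the spent module: the same shape, size and axes as the others but with a red rib; at the start it lies in the compartment at y = +22.5 mm of the dock
- service_tray: fixed orange service tray, an open box 124 (x) x 58 (y) x 15 mm high with 5 mm walls and floor (inside 114 x 48 mm, floor 5 mm above the table), one long compartment along its x, lying roughly across the bench. Origin: middle of its underside at table height
- dock: fixed charging dock, varies in place and yaw. Origin: middle of its compartment tray at table height; +x to the rear (away from the robot), +y to the left, where the winder is. Four open compartments side by side, running along x; dividers between them 4 mm thick, wall tops 14 mm above the table. Brass pads on each rear (+x) end wall. Rails and housing behind, up to 28 mm high.
- tray (a point): middle of the dock's four compartments, on their floor level, 5 mm above the table, axes as the dock's. Each compartment is 107 mm long (x, centred on x = 0) and 41 mm wide (y); their middles lie at y = -67.5, -22.5, +22.5 and +67.5 mm in this frame
- retainer: sliding retainer: blue plate 40 (x) x 188 (y) x 4 mm, yellow front edge, underside 23.5 mm up. Origin: middle of its front lower edge; in the dock's frame at x = +57 mm when open, +21 mm when fully forward, over the modules' brass ends. Moved only by the winder, through a crank pin: x = 39 mm + 18 mm times cos(half the collar angle), so slow at first; fully forward after one turn of the collar, and it stays there if wound on. It cannot be wound back.
- winder_grip (a point): grip point of the blue winder knob: on its upright axis (x = 66, y = 158 mm in the dock's frame), 82 mm above the table. The grip is an upright bar 50 long (this frame's x) x 14 mm wide (y), top at 92 mm, foot (44 mm disc) up to 62 mm above the table. Turns endlessly with under 0.1 Nm; it may be swung to and fro without letting go.
- winder (a joint): angle of the winder (rad, anticlockwise from above positive, 0 with the bar along the dock's x). Inside is a freewheel: one way it grips (after up to 0.2 rad of play) and carries the collar along, the other way it spins loose and the collar stays. Which way grips differs from start to start and cannot be seen: turn both ways and watch the collar or retainer.
- collar (a joint): angle of the dark steel collar (80 mm disc with a yellow mark, top 53 mm above the table, just under the winder) that drives the retainer: 0 at the start, anticlockwise from above positive; it must make one full turn (+6.28 or -6.28 rad, depending on which way the freewheel grips) for the retainer to be fully forward
- console: fixed white charger console 160 x 160 x 75 mm high, stands anywhere and turned a little. Origin: middle of its footprint at table height, +x to the rear. In its top is a square guard opening 92 x 92 mm, centred, with straight walls down to a floor 20 mm above the table; the selector knob is sunk in it.
- selector_grip (a point): grip point of the black selector knob sunk in the console's guard opening: on its vertical axis (the console's centre), 51 mm above the table. The grip is an upright bar 42 long (x of this frame) x 14 wide (y), its top at 61 mm (14 mm below the guard's top), its foot (a 40 mm disc) at 27 mm above the table. A white pointer line is on the -x end of the bar.
- selector (a joint): angle of the selector (rad, clockwise seen from above positive, 0 to 2.6; stays where left, 0.04 Nm). 0: pointer towards the console's -x, at the yellow dot; 1.3: at the green dot (charge); 2.6: at the red dot.
- gel_jar: closed gel jar, 60 mm across, 65 mm high; not part of the job, leave it where it is. Origin: on its underside
- tape_roll: roll of paper tape, 80 mm across, 18 mm high; not part of the job, leave it where it is. Origin: on its underside
- clean_brush: cleaning brush lying flat; not part of the job, leave it where it is. Origin: on its underside
- card_box: small cardboard box 90 x 60 x 30 mm; not part of the job, leave it where it is. Origin: on its underside

How it is judged:
On the way, in this order (a step that is already met when the one before it is completed fails the run):
1. the spent module lies flat in the service tray and every other module flat in a compartment of the dock, brass end to the rear, let go (z of module0 in the frame of dock between 0.002 and 0.009 m and x of module0 in the frame of dock between -0.007 and 0.007 m and y of module0 in the frame of dock between -0.085 and 0.085 m and angle between the z axis of each of module0, module1, module2, module3 and the z axis of dock, either way round below 0.07 rad and x of each of module0_contact, module1_contact, module2_contact, module3_contact in the frame of dock above 0.03 m and z of module1 in the frame of dock between 0.002 and 0.009 m and x of module1 in the frame of dock between -0.007 and 0.007 m and y of module1 in the frame of dock between -0.085 and 0.085 m and z of module2 in the frame of dock between 0.002 and 0.009 m and x of module2 in the frame of dock between -0.007 and 0.007 m and y of module2 in the frame of dock between -0.085 and 0.085 m and z of module3 in the frame of dock between 0.002 and 0.009 m and x of module3 in the frame of dock between -0.007 and 0.007 m and y of module3 in the frame of dock between -0.085 and 0.085 m and z of spent in the frame of service_tray between 0.002 and 0.009 m and x of spent in the frame of service_tray between -0.012 and 0.012 m and y of spent in the frame of service_tray between -0.012 and 0.012 m and angle between the z axis of spent and the z axis of service_tray, either way round below 0.07 rad and contact force between the fingers and module0 below 0.2 N and contact force between the fingers and module1 below 0.2 N and contact force between the fingers and module2 below 0.2 N and contact force between the fingers and module3 below 0.2 N and linear speed of each of module0, module1, module2, module3, spent below 0.02 m/s and contact force between the fingers and spent below 0.2 N), for 0.2 s.
2. the retainer has been wound fully forward over the seated modules (z of module0 in the frame of dock between 0.002 and 0.009 m and x of module0 in the frame of dock between -0.007 and 0.007 m and y of module0 in the frame of dock between -0.085 and 0.085 m and angle between the z axis of each of module0, module1, module2, module3 and the z axis of dock, either way round below 0.07 rad and x of each of module0_contact, module1_contact, module2_contact, module3_contact in the frame of dock above 0.03 m and z of module1 in the frame of dock between 0.002 and 0.009 m and x of module1 in the frame of dock between -0.007 and 0.007 m and y of module1 in the frame of dock between -0.085 and 0.085 m and z of module2 in the frame of dock between 0.002 and 0.009 m and x of module2 in the frame of dock between -0.007 and 0.007 m and y of module2 in the frame of dock between -0.085 and 0.085 m and z of module3 in the frame of dock between 0.002 and 0.009 m and x of module3 in the frame of dock between -0.007 and 0.007 m and y of module3 in the frame of dock between -0.085 and 0.085 m and z of spent in the frame of service_tray between 0.002 and 0.009 m and x of spent in the frame of service_tray between -0.012 and 0.012 m and y of spent in the frame of service_tray between -0.012 and 0.012 m and angle between the z axis of spent and the z axis of service_tray, either way round below 0.07 rad and x of retainer in the frame of dock below 0.0245 m), for 0.2 s.
3. the selector points at the green dot (value of joint selector between 1.12 and 1.48 rad), for 0.2 s.
At the end, for the whole second after the job is handed in: The spent module lies flat in the service tray and every other module present flat in a dock compartment, brass end to the rear (undersides within 4 mm of the floor, 4 degrees of flat), released and still; retainer within 3.5 mm of foremost; selector within 0.18 rad of the green dot (all of step 2 and all of step 3 and contact force between the fingers and module0 below 0.2 N and contact force between the fingers and module1 below 0.2 N and contact force between the fingers and module2 below 0.2 N and contact force between the fingers and module3 below 0.2 N and linear speed of each of module0, module1, module2, module3, spent below 0.02 m/s and contact force between the fingers and spent below 0.2 N); the robot touches nothing.
It fails at once if the retainer is pushed by the fingers instead of the winder (contact force between the fingers and retainer above 5 N).
It fails at once if something that is not part of the job is moved more than 3 cm from its place (distance of any of gel_jar, tape_roll, clean_brush, card_box from where it was at the start of the episode above 0.03 m).
Of module0, module1, module2, module3 only 3 to 4 are there at a start; the rules pass over those that are not, and their reading is None.
At some moment in a run one of module0, module1, module2, module3, spent may be knocked a few centimetres aside while the robot is not near it.
Once in a run the grip may slacken for a moment while it holds something.
It also fails if it takes over 210 s, if anything falls off the work surface, if the arm or the gripper's body presses on something with over 40 N, if the wrist force passes 120 N, or if a joint passes its speed limit or range.

## Working session

There is one attempt and no reset: what is moved stays moved. The work goes in short steps, Python scripts to look and compute and a tool call to move; the robot and the scene stay as the last step left them, time stands still between calls to the robot, and variables do not carry over. Pictures are saved under pics/ and viewed, at most 14 in all, crops included, and the job is handed in when it is done.

Besides the shell and the picture viewer there is one more tool, called after ">>>" as a command line: name --argument value ..., lists and objects as JSON in quotes. move_arm: Moves the arm, as the interface text tells. Its arguments: {"type":"object","properties":{"moves":{"type":"array","items":{"type":"array","items":{"type":"array","items":{"type":"number"}}}}},"required":["moves"]}

```bash
mkdir -p pics
cat > h.py <<'E'
import numpy as np, cv2
from scipy.spatial.transform import Rotation as R
from workcell import monitor, vision, job
def shot(name, cam):
    d=vision.camera(cam); cv2.imwrite(f'pics/{name}.png', cv2.cvtColor(d['color'],cv2.COLOR_RGB2BGR)); 
    np.save(f'pics/{name}.npy', d, allow_pickle=True); return d
def load(name): return np.load(f'pics/{name}.npy',allow_pickle=True).item()
def rot(d):
    a=np.array(d['attitude'],float); return a if a.shape==(3,3) else R.from_quat(a).as_matrix()
def w(d,u,v,z):
    K=np.array(d['camera_matrix']); r=np.linalg.solve(K,[u,v,1.]); r=rot(d)@np.array([r[0],-r[1],-r[2]])
    e=np.array(d['eye']); return e+r*(z-e[2])/r[2]
def px(d,p):
    c=rot(d).T@(np.array(p)-np.array(d['eye'])); q=np.array(d['camera_matrix'])@np.array([c[0],-c[1],-c[2]]); return q[:2]/q[2]
E
python3 - <<'E'
from h import *
for c in ('scene','top'):
    d=shot(c+'0',c); print({k:v for k,v in d.items() if k!='color'})
print(monitor.get_obs())
E
```

```text
{'camera_matrix': array([[501.76845949,   0.        , 325.81113277],
       [  0.        , 501.76845949, 238.804931  ],
       [  0.        ,   0.        ,   1.        ]]), 'eye': array([ 0.87178325, -0.4347345 ,  1.02409155]), 'attitude': array([0.26004745, 0.08360659, 0.30306685, 0.91298179])}
{'camera_matrix': array([[450.43637567,   0.        , 318.61594097],
       [  0.        , 450.43637567, 242.98246152],
       [  0.        ,   0.        ,   1.        ]]), 'eye': array([0.35357253, 0.0392237 , 0.97120777]), 'attitude': array([ 0.08048323, -0.07675556, -0.6788391 ,  0.72581575])}
{'clock': 0.1, 'joint_pos': array([ 1.16599573e+00,  2.41349611e-01,  3.87328989e-03,  1.33518273e+00,
       -1.11711311e-05,  1.57079590e+00]), 'joint_vel': array([ 0.00131642, -0.00360219,  0.00251313,  0.00088781,  0.00146407,
       -0.00060567]), 'tau': array([ 2.82871033e-04, -3.73137832e+01,  2.53010756e+01,  1.08844112e-02,
        1.27442112e-05,  4.87097637e-06]), 'eef_pos': array([0.19670352, 0.45908189, 0.23050146]), 'tool_rot': array([ 2.01020907e-01,  9.79586508e-01, -9.13470791e-04, -1.81751758e-04]), 'ft_force': array([ 0.22204561, -0.0448049 , -0.37068054]), 'ft_torque': array([0.01929638, 0.02087052, 0.01204321]), 'grasp_force': 0.0, 'grip_width': 0.08547071255155105}
```

View pics/top0.png

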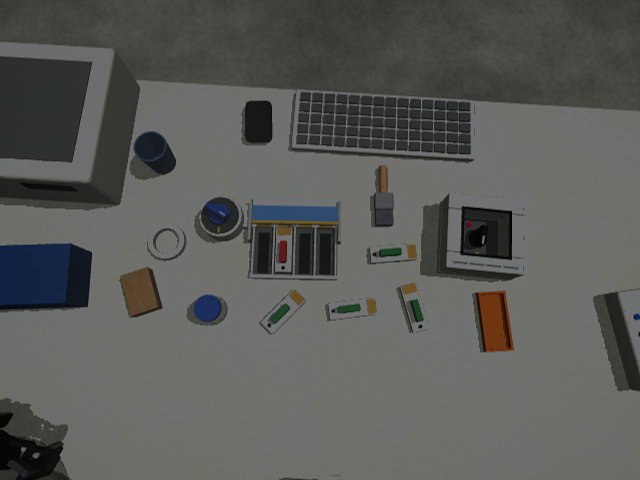

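View pics/scene0.png

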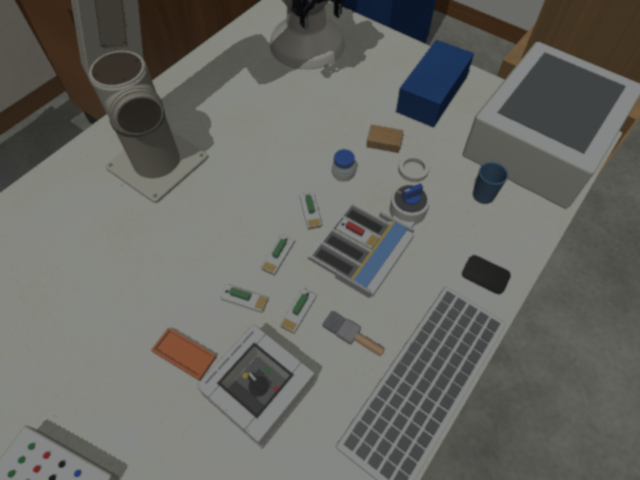

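Four green modules, spent one in the dock (top px ~283,252), tray at ~(495,322), console at ~(483,235), winder at ~(217,212). Now measure by colour.

```bash
cat >> h.py <<'E'
def blobs(d,col,amin=15):
    h=cv2.cvtColor(d['color'],cv2.COLOR_RGB2HSV)
    lo,hi={'green':((45,90,40),(85,255,255)),'red':((0,150,60),(6,255,255)),'orange':((7,190,90),(14,255,255)),'brass':((12,110,90),(26,255,255)),'blue':((98,130,60),(118,255,255)),'yellow':((20,150,120),(35,255,255))}[col]
    m=cv2.inRange(h,lo,hi)
    if col=='red': m|=cv2.inRange(h,(174,150,60),(180,255,255))
    n,L,s,c=cv2.connectedComponentsWithStats(m)
    out=[]
    for i in range(1,n):
        if s[i,4]>=amin:
            ys,xs=np.nonzero(L==i); out.append((s[i,4],c[i],np.c_[xs,ys]))
    return sorted(out,key=lambda t:-t[0])
E
python3 - <<'E'
from h import *
for c in ('top','scene'):
    d=load(c+'0')
    for col,z in (('green',.026),('red',.026),('brass',.010),('yellow',.0255),('orange',.01),('blue',.0275)):
        for a,ce,p in blobs(d,col):
            W=np.array([w(d,*q,z)[:2] for q in p]); m=W.mean(0); ev,V=np.linalg.eigh(np.cov(W.T)); 
            print(c,col,a,ce.round(1),m.round(4),'ang',round(np.degrees(np.arctan2(V[1,1],V[0,1])),1))
d=load('top0');
cr=d['color'][185:290,190:350]; cr=cv2.resize(cr,None,fx=5,fy=5,interpolation=cv2.INTER_CUBIC); cv2.imwrite('pics/dock0.png',cv2.cvtColor(cv2.convertScaleAbs(cr,alpha=1.5),cv2.COLOR_RGB2BGR))
E
```

```text
top green 146 [279.8 312.8] [0.4135 0.122 ] ang 140.3
top green 137 [348.8 308.2] [ 0.4327 -0.0205] ang 101.2
top green 133 [417.2 310.1] [ 0.4383 -0.1629] ang -161.6
top green 122 [390.4 251.3] [ 0.5594 -0.1032] ang 99.1
top red 125 [282.5 251.1] [0.5446 0.1274] ang -175.4
top red 22 [468.9 223.9] [ 0.6318 -0.2717] ang -160.1
top brass 1151 [494.3 321.6] [ 0.4268 -0.3289] ang -172.8
top brass 496 [144.2 293.7] [0.4356 0.4154] ang -159.2
top brass 142 [296.2 221.7] [0.6159 0.1044] ang 92.6
top brass 123 [383.1 178.4] [ 0.7303 -0.0839] ang -178.1
top brass 115 [371.  305.6] [ 0.4425 -0.0683] ang -167.8
top brass 109 [296.7 297.4] [0.4494 0.0904] ang 50.4
top brass 107 [411.2 251. ] [ 0.5667 -0.151 ] ang -170.2
top brass 107 [409.1 288.5] [ 0.4845 -0.1481] ang 106.6
top brass 99 [283.7 230.5] [0.5941 0.1303] ang 82.2
top brass 57 [129.8 300.3] [0.4195 0.4436] ang -146.0
top orange 1307 [493.7 321.6] [ 0.4267 -0.3276] ang -172.8
top blue 3966 [ 33.5 273.4] [0.4612 0.6482] ang 84.9
top blue 1156 [294.9 212.8] [0.6309 0.1076] ang 92.7
top blue 535 [206.5 307.7] [0.4139 0.2748] ang 103.5
t
[... 893 characters left out ...]
381.2 237.1] [0.6047 0.1542] ang 92.4
scene brass 47 [288.7 324.2] [ 0.5668 -0.15  ] ang -168.8
scene brass 38 [371.5 240. ] [0.5907 0.1332] ang 93.5
scene brass 35 [260.2 302.3] [ 0.4842 -0.1475] ang 103.0
scene brass 25 [313.9 221.8] [0.45   0.0924] ang 47.6
scene brass 21 [366.1 258.2] [0.6084 0.0846] ang 92.9
scene brass 21 [356.5 271.5] [0.6104 0.0425] ang 92.9
scene brass 21 [245. 375.] [ 0.5647 -0.2887] ang 170.4
scene brass 20 [269.4 266.6] [ 0.4431 -0.0669] ang -168.1
scene blue 2455 [437.2  72. ] [0.4261 0.723 ] ang 96.1
scene blue 244 [343.9 157.8] [0.3985 0.2883] ang 121.4
scene blue 212 [413.1 194.5] [0.6041 0.2948] ang 98.7
scene blue 23 [ 77. 473.] [ 0.4453 -0.6068] ang -160.0
```

View pics/dock0.png

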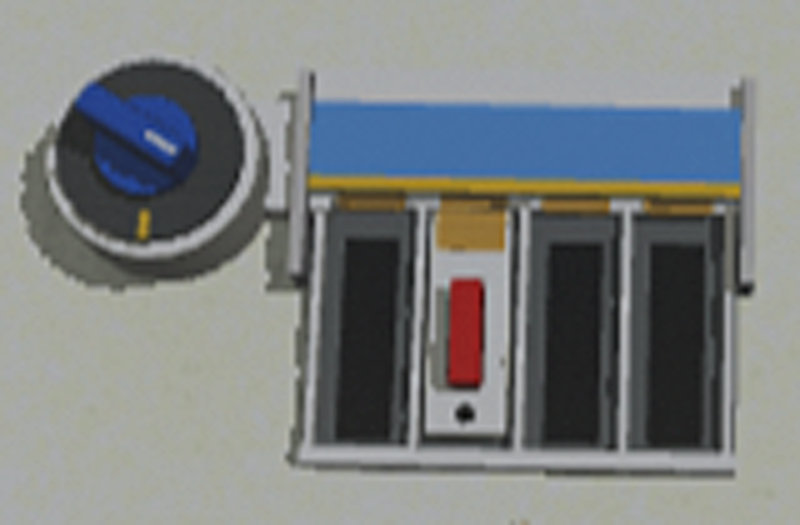

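Run:
```python
from h import *
from scipy.optimize import least_squares
d=load('top0')
P=[((314,101),(.097,.094,.0275)),((742,108),(.097,-.094,.0275)),((308,190),(.057,.094,.0255)),((740,197),(.057,-.094,.0255)),
((412,447),(-.0535,.045,.014)),((516,449),(-.0535,0,.014)),((622,451),(-.0535,-.045,.014)),
((421,205),(.0535,.045,.014)),((526,208),(.0535,0,.014)),((627,210),(.0535,-.045,.014))]
uv=np.array([(a/5+190-.4,b/5+185-.4) for (a,b),_ in P]); L=np.array([q for _,q in P])
def T(p,L): 
    c,s=np.cos(p[2]),np.sin(p[2]); return np.c_[p[0]+c*L[:,0]-s*L[:,1],p[1]+s*L[:,0]+c*L[:,1],L[:,2]]
f=lambda p:(np.array([px(d,q) for q in T(p,L)])-uv).ravel()
r=least_squares(f,[.55,.1,.05]); print(r.x,np.degrees(r.x[2])); print(r.fun.reshape(-1,2).round(2))
p=r.x
for y in (-.0675,-.0225,.0225,.0675): print(y,T(p,np.array([[0,y,0],[-.008,y,0]])).round(4)[:,:2])
print('winder',T(p,np.array([[.066,.158,.082]])))
# overlay: dock, console, selector, modules predicted
im=d['color'].copy()
# console corners zoom + tray zoom
for nm,(x0,y0,x1,y1) in dict(con0=(430,180,540,360)).items():
    cr=cv2.resize(d['color'][y0:y1,x0:x1],None,fx=3.3,fy=3.3,interpolation=cv2.INTER_CUBIC)
s=load('scene0'); 
a=cv2.resize(d['color'][180:360,430:540],None,fx=3.3,fy=3.3,interpolation=cv2.INTER_CUBIC)
b=cv2.resize(s['color'][320:440,140:270+55],None,fx=2.3,fy=2.3,interpolation=cv2.INTER_CUBIC)
o=np.zeros((max(a.shape[0],b.shape[0]),a.shape[1]+b.shape[1],3),np.uint8); o[:a.shape[0],:a.shape[1]]=a;o[:b.shape[0],a.shape[1]:]=b
print(o.shape); cv2.imwrite('pics/con0.png',cv2.cvtColor(cv2.convertScaleAbs(o,alpha=1.5),cv2.COLOR_RGB2BGR))
print('dock pts scene check', [px(s,q).round(1) for q in T(p,L[[0,1,4,6]])])
```

```text
[0.5509439  0.10427427 0.0465146 ] 2.6650904933137234
[[-0.38 -0.26]
 [-0.13  0.05]
 [-0.02 -0.19]
 [ 0.03  0.14]
 [ 0.05  0.  ]
 [ 0.22  0.03]
 [-0.01  0.05]
 [ 0.34  0.18]
 [-0.19 -0.01]
 [ 0.08  0.  ]]
-0.0675 [[0.5541 0.0368]
 [0.5461 0.0365]]
-0.0225 [[0.552  0.0818]
 [0.544  0.0814]]
0.0225 [[0.5499 0.1267]
 [0.5419 0.1264]]
0.0675 [[0.5478 0.1717]
 [0.5398 0.1713]]
winder [[0.60952586 0.26517223 0.082     ]]
(594, 788, 3)
dock pts scene check [array([407. , 227.5]), array([365.4, 286.7]), array([342.3, 215.4]), array([321.5, 241.5])]
```

View pics/con0.png

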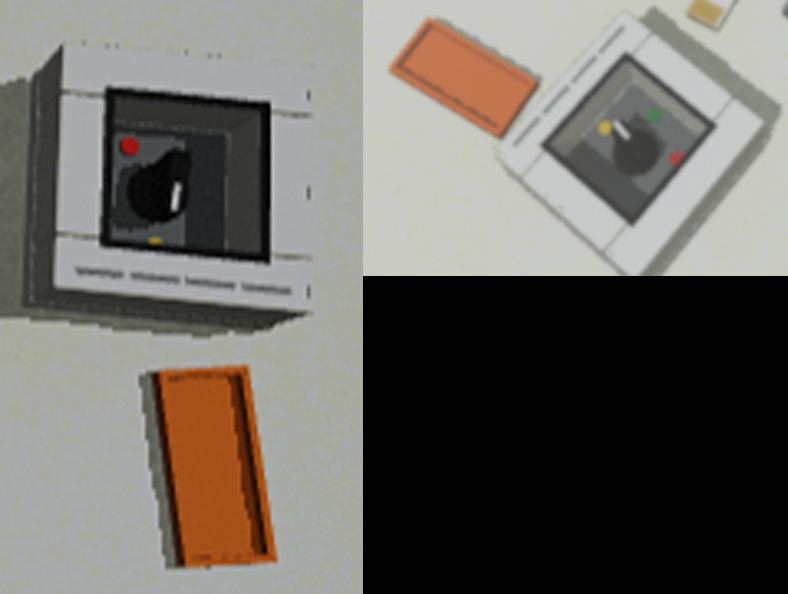

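Dock fits well (sub-pixel residuals): dock at (0.551, 0.104), yaw 2.7°. Moving above the spent module.

>>> move_arm --moves '[[[0.043,-0.042,0,6,45],[0.086,-0.084,0,12,45],[0.129,-0.126,0,18,45],[0.172,-0.168,0,24,45],[0.215,-0.21,0,26,45]]]'

```text
clock: 0.72
eef_pos: [0.4129, 0.248, 0.231]
tool_rot: [-0.025, 1.0, -0.0, -0.0]
ft_force: [0.4, 1.5, -1.0]
grip_width: 0.0386
grasp_force: 0.0
```

>>> move_arm --moves '[[[0.043,-0.042,0,0,45],[0.086,-0.084,-0.04,0,45],[0.131,-0.124,-0.09,0,45],[0.131,-0.124,-0.11,0,45],[0.131,-0.124,-0.11,0,45]]]'

```text
clock: 1.35
eef_pos: [0.5408, 0.1237, 0.1174]
tool_rot: [-0.023, 1.0, -0.001, -0.004]
ft_force: [-0.4, 0.4, 0.4]
grip_width: 0.0386
grasp_force: 0.0
```

```bash
cat >> h.py <<'E'
def st():
    o=monitor.get_obs(); r=R.from_quat(o['tool_rot']).as_matrix()
    print('t',round(float(o['clock']),2),'tcp',o['eef_pos'].round(4),'yaw',round(float(np.degrees(np.arctan2(r[1,1],r[0,1]))),1),'w',round(float(o['grip_width']),4),'gf',round(float(o['grasp_force']),1),'F',o['ft_force'].round(1))
E
python3 - <<'E'
from h import *
st()
d=load('top0')
o=[w(d,a/3.3+430-.35,b/3.3+180-.35,.075)[:2] for a,b in ((107,88),(270,102),(270,262),(102,245))]; o=np.array(o)
print('console',o.mean(0),o.round(4),[round(float(np.linalg.norm(o[i]-o[i-1])),4) for i in range(4)])
t=np.array([w(d,a/3.3+430-.35,b/3.3+180-.35,.015)[:2] for a,b in ((160,369),(249,366),(276,561),(182,567))])
print('tray',t.mean(0),t.round(4),[round(float(np.linalg.norm(t[i]-t[i-1])),4) for i in range(4)],np.degrees(np.arctan2(*(t[0]+t[1]-t[2]-t[3])[::-1])))
for c in ('top0','scene0'):
    d=load(c); p=blobs(d,'orange',200)[0][2]; W=np.array([w(d,*q,.012)[:2] for q in p],np.float32)*1000; print(cv2.minAreaRect(W))
E
```

```text
t 1.35 tcp [0.5408 0.1237 0.1174] yaw 92.6 w 0.0386 gf 0.0 F [-0.4  0.4  0.4]
console [ 0.60220373 -0.29128181] [[ 0.6544 -0.2417]
 [ 0.6521 -0.344 ]
 [ 0.5493 -0.3412]
 [ 0.553  -0.2382]] [0.1014, 0.1024, 0.1028, 0.103]
tray [ 0.42880335 -0.32909189] [[ 0.4872 -0.2939]
 [ 0.493  -0.3512]
 [ 0.3713 -0.3651]
 [ 0.3637 -0.3062]] [0.1241, 0.0576, 0.1225, 0.0594] 6.0920301595470265
((428.54095458984375, -330.2672119140625), (121.87899017333984, 56.91520690917969), 7.176980018615723)Traceback (most recent call last):
  File "<stdin>", line 9, in <module>
IndexError: list index out of range
```

>>> move_arm --moves '[[[0.002,0.001,-0.05,0,45],[0.002,0.001,-0.085,0,45],[0.002,0.001,-0.092,0,45],[0.002,0.001,-0.092,0,45]]]'

```text
clock: 1.85
eef_pos: [0.5454, 0.1274, 0.0306]
tool_rot: [-0.025, 1.0, 0.0, 0.001]
ft_force: [0.0, 0.3, 0.4]
grip_width: 0.0384
grasp_force: 0.0
```

>>> move_arm --moves '[[[-0.001,-0.001,-0.006,0,45],[-0.001,-0.001,-0.006,0,0],[-0.001,-0.001,-0.006,0,0],[-0.001,-0.001,-0.006,0,0],[-0.001,-0.001,-0.006,0,0]]]'

```text
clock: 2.48
eef_pos: [0.5445, 0.1258, 0.0243]
tool_rot: [-0.025, 1.0, 0.0, 0.001]
ft_force: [-1.5, 0.5, 6.6]
grip_width: 0.0123
grasp_force: 60.6
```

>>> move_arm --moves '[[[0,0,0.01,0,0],[0,0,0.04,0,0],[0,0,0.08,0,0]]]'

```text
clock: 2.85
eef_pos: [0.5426, 0.1252, 0.103]
tool_rot: [-0.024, 1.0, -0.0, -0.002]
ft_force: [0.7, -0.1, -1.2]
grip_width: 0.0124
grasp_force: 59.7
```

Run:
```python
from h import *
st()
for c in ('top','scene'):
    d=shot(c+'1',c)
    for col,z in (('green',.029),):
        for a,ce,p in blobs(d,col,40):
            W=np.array([w(d,*q,z)[:2] for q in p]); print(c,col,a,W.mean(0).round(4))
```

```text
t 2.85 tcp [0.5426 0.1252 0.103 ] yaw 92.8 w 0.0124 gf 59.7 F [ 0.7 -0.1 -1.2]
top green 136 [ 0.4324 -0.0201]
top green 133 [ 0.4381 -0.1623]
top green 124 [ 0.5587 -0.1024]
scene green 67 [ 0.5615 -0.104 ]
scene green 49 [0.4152 0.1202]
scene green 49 [ 0.4408 -0.1634]
scene green 42 [ 0.4355 -0.0213]
```

>>> move_arm --moves '[[[0,0,0.04,0,0],[-0.014,-0.05,0.05,2,0],[-0.03,-0.107,0.05,4,0],[-0.045,-0.165,0.05,4,0],[-0.06,-0.222,0.05,4,0]]]'

```text
clock: 3.58
eef_pos: [0.4828, -0.098, 0.1528]
tool_rot: [-0.06, 0.998, -0.0, -0.0]
ft_force: [0.8, -0.4, -1.0]
grip_width: 0.0125
grasp_force: 59.7
```

>>> move_arm --moves '[[[-0.015,-0.058,0,0,0],[-0.03,-0.116,0,0,0],[-0.045,-0.174,0,0,0],[-0.062,-0.234,0,0,0],[-0.062,-0.234,-0.06,0,0]]]'

```text
clock: 4.2
eef_pos: [0.4242, -0.3381, 0.0968]
tool_rot: [-0.056, 0.998, -0.005, 0.005]
ft_force: [1.0, 0.2, -1.6]
grip_width: 0.0121
grasp_force: 59.7
```

>>> move_arm --moves '[[[0,0,-0.035,0,0],[0,0,-0.035,0,0]]]'

```text
clock: 4.45
eef_pos: [0.4188, -0.3285, 0.0548]
tool_rot: [-0.059, 0.998, 0.003, -0.003]
ft_force: [-0.9, 0.7, 0.3]
grip_width: 0.0125
grasp_force: 59.7
```

Run:
```python
from h import *
st()
for c in ('top','scene'):
    d=shot(c+'2',c)
    p=blobs(d,'red',15)
    for a,ce,q in p: print(c,a,ce)
a=load('top2')['color'][270:370,430:550]; b=load('scene2')['color'][290:390,120:240]
o=cv2.resize(np.vstack([a,b])[:, :],None,fx=3,fy=3,interpolation=cv2.INTER_CUBIC); cv2.imwrite('pics/t2.png',cv2.cvtColor(cv2.convertScaleAbs(o,alpha=1.5),cv2.COLOR_RGB2BGR))
```

```text
t 4.45 tcp [ 0.4188 -0.3285  0.0548] yaw 96.8 w 0.0125 gf 59.7 F [-0.9  0.7  0.3]
top 22 [468.90909091 223.90909091]
top 21 [506.28571429 333.71428571]
top 20 [502.8  314.95]
scene 24 [179.5 344.5]
scene 18 [ 46.11111111 454.88888889]
scene 18 [ 36.11111111 468.88888889]
```

View pics/t2.png

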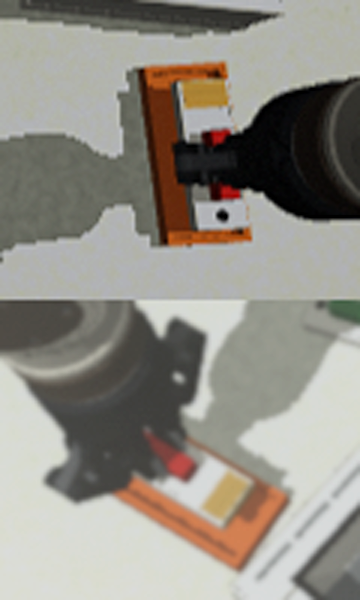

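>>> move_arm --moves '[[[0,0,-0.02,0,0],[0,0,-0.031,0,0],[0,0,-0.031,0,0]]]'

```text
clock: 4.92
eef_pos: [0.4221, -0.3303, 0.0277]
tool_rot: [-0.06, 0.998, -0.0, 0.0]
ft_force: [-0.0, 0.2, -1.6]
grip_width: 0.0125
grasp_force: 59.7
```

>>> move_arm --moves '[[[0,0,-0.003,0,0],[0,0,-0.003,0,35],[0,0,-0.003,0,35],[0,0,0.03,0,35],[0,0,0.09,0,35]]]'

```text
clock: 5.55
eef_pos: [0.4202, -0.3291, 0.1162]
tool_rot: [-0.059, 0.998, 0.002, -0.002]
ft_force: [1.8, -0.4, -0.6]
grip_width: 0.0301
grasp_force: 0.0
```

>>> move_arm --moves '[[[0.006,0.056,0.0,4,45],[0.012,0.112,0,8,45],[0.017,0.167,0,12,45],[0.017,0.167,-0.04,12,45],[0.017,0.167,-0.04,12,45]]]'

```text
clock: 6.18
eef_pos: [0.4367, -0.1619, 0.0756]
tool_rot: [-0.164, 0.986, 0.001, -0.002]
ft_force: [-0.5, -0.1, 0.6]
grip_width: 0.0387
grasp_force: 0.0
```

```bash
cat >> h.py <<'E'
def greens(tag):
    for c in ('top','scene'):
        d=shot(c+tag,c)
        for col,z in (('green',.028),('red',.033),('brass',.014)):
            for a,ce,p in blobs(d,col,30):
                W=np.array([w(d,*q,z)[:2] for q in p]); m=W.mean(0); ev,V=np.linalg.eigh(np.cov(W.T))
                if .3<m[0]<.66 and abs(m[1])<.4: print(c,col,a,m.round(4),round(np.degrees(np.arctan2(V[1,1],V[0,1])),1))
E
python3 - <<'E'
from h import *
st(); greens('3')
d=load('top3'); s=load('scene3')
print('expected rib px', px(d,(.421,-.3304,.033)),px(s,(.421,-.3304,.033)))
for a,ce,p in blobs(d,'red',30)+blobs(s,'red',30): print(ce)
E
```

```text
t 6.17 tcp [ 0.4367 -0.1619  0.0756] yaw 108.9 w 0.0387 gf 0.0 F [-0.5 -0.1  0.6]
top green 135 [0.4133 0.1231] 139.3
top green 127 [ 0.5587 -0.1027] 99.3
top green 109 [ 0.4331 -0.0198] 100.3
top brass 180 [0.6141 0.1078] 92.7
top brass 109 [ 0.4841 -0.1472] 105.7
top brass 107 [ 0.5658 -0.1502] -170.2
top brass 57 [0.4541 0.0929] 75.2
scene green 73 [ 0.5612 -0.1039] 99.0
scene green 32 [0.4117 0.1255] 143.9
scene brass 53 [ 0.47   -0.3249] 95.9
scene brass 47 [ 0.5679 -0.1514] -171.3
scene brass 46 [ 0.4858 -0.148 ] 103.2
scene brass 43 [0.606 0.152] 92.8
expected rib px [499.36920985 323.77183279] [177.17577586 346.21869577]
```

>>> move_arm --moves '[[[0.001,0,-0.04,0,45],[0.001,0,-0.057,0,45],[0.001,0,-0.057,0,45],[0.001,0,-0.057,0,0],[0.001,0,-0.057,0,0]]]'

```text
clock: 6.9
eef_pos: [0.4413, -0.1643, 0.022]
tool_rot: [-0.163, 0.987, -0.001, 0.001]
ft_force: [-0.2, -1.1, 5.3]
grip_width: 0.0121
grasp_force: 60.5
```

>>> move_arm --moves '[[[0,0,0,0,0],[0,0,0,0,0],[0,0,0.03,0,0],[0,0,0.08,0,0]]]'

```text
clock: 7.4
eef_pos: [0.4384, -0.1628, 0.1001]
tool_rot: [-0.163, 0.987, 0.001, -0.002]
ft_force: [1.9, -0.9, -0.8]
grip_width: 0.0122
grasp_force: 59.8
```

Run:
```python
from h import *
st(); greens('4')
```

```text
t 7.4 tcp [ 0.4384 -0.1628  0.1001] yaw 108.8 w 0.0122 gf 59.8 F [ 1.9 -0.9 -0.8]
top green 127 [ 0.5587 -0.1027] 99.3
top green 122 [0.4128 0.1227] 138.5
top green 109 [ 0.4331 -0.0199] 100.1
top brass 182 [0.6141 0.1081] 92.8
top brass 134 [ 0.4932 -0.1634] 108.8
top brass 107 [ 0.5658 -0.1502] -170.2
top brass 87 [0.4514 0.0906] 59.4
scene green 72 [ 0.5612 -0.1036] 99.5
scene brass 54 [ 0.4529 -0.1233] 108.6
scene brass 50 [ 0.47   -0.3251] 96.7
scene brass 45 [ 0.5678 -0.1512] -170.6
scene brass 43 [0.606  0.1516] 92.9
scene brass 35 [0.4503 0.0896] 49.1
```

```bash
cat >> h.py <<'E'
def held(tag, dup=False):
    "triangulated brass centre of the held module, in tool heading frame"
    o=monitor.get_obs(); r=R.from_quat(o['tool_rot']).as_matrix(); y=r[:2,1]; hx=np.array([y[1],-y[0]]); 
    if hx[0]<0: hx=-hx
    D=[load(c+tag) for c in ('top','scene')]; best=None; t=o['eef_pos']
    zb=t[2]-.022+.013
    for a in blobs(D[0],'brass',15):
        for b in blobs(D[1],'brass',15):
            A=[];B=[]
            for d,q in ((D[0],a[1]),(D[1],b[1])):
                e=np.array(d['eye']); v=w(d,*q,0)-e; v/=np.linalg.norm(v); M=np.eye(3)-np.outer(v,v); A.append(M);B.append(M@e)
            p=np.linalg.solve(sum(A),sum(B)); gap=sum(np.linalg.norm(M@p-m) for M,m in zip(A,B))
            k=np.linalg.norm(p-np.r_[t[:2]+.048*hx,zb])
            if gap<.012 and (best is None or k<best[0]): best=(k,p,gap,a[0],b[0])
    if best:
        k,p,gap,*n=best; dv=p[:2]-t[:2]; print('brass',p.round(4),'gap',round(gap,4),n,'fwd',round(float(dv@hx),4),'lat',round(float(hx[0]*dv[1]-hx[1]*dv[0]),4))
E
python3 - <<'E'
from h import *
held('4'); held('1')
# reference: flat modules, triangulated brass minus rib
E
```

```text
brass [ 0.483  -0.147   0.0884] gap 0.002 [np.int32(134), np.int32(54)] fwd 0.0427 lat 0.0044
brass [ 0.4846 -0.1477  0.0109] gap 0.0007 [np.int32(107), np.int32(29)] fwd 0.044 lat 0.0032
```

>>> move_arm --moves '[[[0.021,0.04,0.02,-4,0],[0.042,0.08,0.02,-8,0],[0.063,0.12,0.02,-12,0],[0.084,0.16,0.02,-16,0],[0.106,0.2,0.02,-16,0]]]'

```text
clock: 8.12
eef_pos: [0.5463, 0.0379, 0.1201]
tool_rot: [-0.024, 1.0, -0.0, -0.0]
ft_force: [0.1, -0.9, -1.1]
grip_width: 0.0119
grasp_force: 59.8
```

>>> move_arm --moves '[[[0,0,0,0,0],[0,0,-0.04,0,0],[0,0,-0.055,0,0],[0,0,-0.055,0,0]]]'

```text
clock: 8.62
eef_pos: [0.5442, 0.0359, 0.064]
tool_rot: [-0.024, 1.0, -0.0, -0.002]
ft_force: [-0.3, -0.2, -1.0]
grip_width: 0.0122
grasp_force: 59.8
```

Run:
```python
from h import *
st()
for c in('top','scene'): shot(c+'5',c)
held('5')
a=load('top5')['color'][185:290,230:350]; b=load('scene5')['color'][180:285,300:420]
o=cv2.resize(np.hstack([a,b]),None,fx=3.3,fy=3.3,interpolation=cv2.INTER_CUBIC); cv2.imwrite('pics/t5.png',cv2.cvtColor(cv2.convertScaleAbs(o,alpha=1.5),cv2.COLOR_RGB2BGR))
```

```text
t 8.62 tcp [0.5442 0.0359 0.064 ] yaw 92.8 w 0.0122 gf 59.8 F [-0.3 -0.2 -1. ]
brass [0.6085 0.1561 0.0152] gap 0.0083 [np.int32(69), np.int32(49)] fwd 0.0679 lat 0.1169
```

View pics/t5.png

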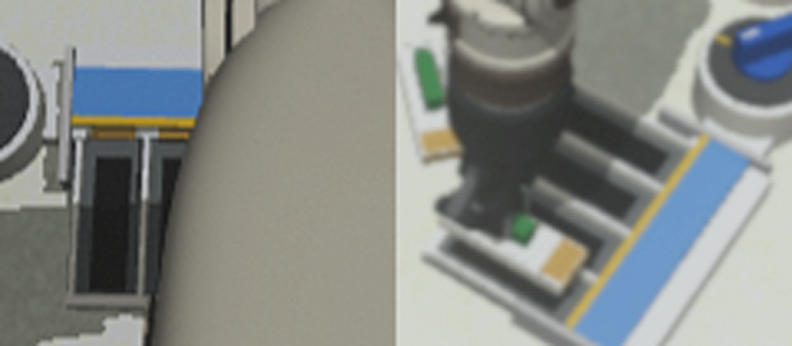

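```bash
cat >> h.py <<'E'
DK=(.5509,.1043,.0465)
def indock(p):
    c,s=np.cos(DK[2]),np.sin(DK[2]); x,y=p[0]-DK[0],p[1]-DK[1]; return np.array([c*x+s*y,-s*x+c*y])
E
python3 - <<'E'
from h import *
s=load('scene5')
for a,ce,p in blobs(s,'brass',10):
    q=w(s,*ce,.055); 
    if np.linalg.norm(ce-[351,258])<40: print(a,ce,q.round(4),indock(q).round(4))
# calibrate: C flat on table in both views at z .013, rib at .028
for c in('top0','scene0'):
    s=load(c)
    for a,ce,p in blobs(s,'brass',20):
        q=w(s,*ce,.0135)
        if np.linalg.norm(q[:2]-[.4845,-.148])<.02: print(c,q.round(4), np.dot(q[:2]-[.4397,-.1630],[np.cos(.32),np.sin(.32)]))
st()
E
```

```text
49 [381.65306122 236.63265306] [0.6167 0.1293 0.055 ] [0.0669 0.0219]
48 [350.  258.5] [0.5919 0.0394 0.055 ] [ 0.0379 -0.0668]
23 [356.60869565 271.17391304] [0.6218 0.0221 0.055 ] [ 0.067  -0.0854]
22 [365.86363636 258.40909091] [0.6199 0.0607 0.055 ] [ 0.0669 -0.0468]
top0 [ 0.484  -0.1474  0.0135] 0.046954303944807006
scene0 [ 0.4856 -0.1485  0.0135] 0.04811529253421533
t 8.72 tcp [0.5463 0.0361 0.0661] yaw 92.8 w 0.012 gf 59.8 F [ 0.1 -0.3 -0.2]
```

>>> move_arm --moves '[[[0,-0.0005,-0.015,0,0],[0,-0.0005,-0.027,0,0],[0,-0.0005,-0.037,0,0],[0,-0.0005,-0.037,0,0]]]'

```text
clock: 9.22
eef_pos: [0.5456, 0.0361, 0.0276]
tool_rot: [-0.024, 1.0, -0.0, -0.0]
ft_force: [-0.2, 0.5, -1.6]
grip_width: 0.012
grasp_force: 59.8
```

>>> move_arm --moves '[[[0,0,-0.001,0,35],[0,0,-0.001,0,35],[0,0,0,0,35],[0,0,0.04,0,35],[0,0,0.09,-8,35]]]'

```text
clock: 9.85
eef_pos: [0.5447, 0.036, 0.1182]
tool_rot: [0.047, 0.999, -0.0, -0.002]
ft_force: [0.9, 0.0, -0.4]
grip_width: 0.0298
grasp_force: 0.0
```

>>> move_arm --moves '[[[0,-0.03,0,-10,45],[0.003,-0.06,0,-20,45],[0.008,-0.1,0,-30,45],[0.014,-0.14,0,-40,45],[0.014,-0.14,0,-50,45]]]'

```text
clock: 10.48
eef_pos: [0.5603, -0.1068, 0.1185]
tool_rot: [0.468, 0.884, -0.0, 0.001]
ft_force: [-0.3, -0.0, 0.5]
grip_width: 0.0386
grasp_force: 0.0
```

>>> move_arm --moves '[[[0,0,0,-10,45],[0,0,-0.02,-20,45],[0,0,-0.04,-26,45],[0,0,-0.04,-26,45]]]'

```text
clock: 10.98
eef_pos: [0.5584, -0.1037, 0.0768]
tool_rot: [0.65, 0.76, -0.001, -0.002]
ft_force: [-0.4, -0.1, -0.5]
grip_width: 0.0381
grasp_force: 0.0
```

Run:
```python
from h import *
st(); greens('6')
```

```text
t 10.97 tcp [ 0.5584 -0.1037  0.0768] yaw 8.9 w 0.0381 gf 0.0 F [-0.4 -0.1 -0.5]
top green 137 [ 0.4325 -0.0203] 101.2
top green 110 [0.4131 0.1229] 138.8
top green 75 [ 0.5576 -0.0941] 99.6
top green 70 [0.5427 0.038 ] -178.8
top brass 164 [0.6143 0.1072] 92.8
top brass 115 [ 0.4422 -0.0679] -167.8
top brass 104 [0.5924 0.0391] 94.0
top brass 53 [0.4447 0.0843] 154.7
scene green 70 [ 0.5615 -0.1071] 101.4
scene green 41 [0.5419 0.038 ] -177.7
scene brass 50 [ 0.5681 -0.1515] -169.2
scene brass 50 [ 0.4698 -0.3251] 96.9
scene brass 46 [0.606  0.1504] 92.7
scene brass 46 [0.5918 0.0403] 91.8
```

>>> move_arm --moves '[[[0,0,-0.04,0,45],[0,0,-0.057,0,45],[0,0,-0.057,0,45],[0,0,-0.057,0,0],[0,0,-0.057,0,0]]]'

```text
clock: 11.7
eef_pos: [0.5611, -0.1041, 0.0229]
tool_rot: [0.651, 0.759, 0.001, 0.001]
ft_force: [-0.0, 1.0, 3.0]
grip_width: 0.0122
grasp_force: 59.8
```

>>> move_arm --moves '[[[0,0,0,0,0],[0,0,0,0,0],[0,0,0.03,0,0],[0,0,0.08,10,0],[0,0,0.1,20,0]]]'

```text
clock: 12.32
eef_pos: [0.5616, -0.1042, 0.1245]
tool_rot: [0.507, 0.862, 0.001, 0.002]
ft_force: [0.6, 0.2, -0.7]
grip_width: 0.012
grasp_force: 59.4
```

Run:
```python
from h import *
st(); greens('7'); held('7')
```

```text
t 12.32 tcp [ 0.5616 -0.1042  0.1245] yaw 29.1 w 0.012 gf 59.4 F [ 0.6  0.2 -0.7]
top green 137 [ 0.4325 -0.0201] 101.7
top green 133 [0.4135 0.1213] 138.5
top green 77 [0.5426 0.0368] -179.2
top green 43 [ 0.5812 -0.1083] 123.6
top brass 166 [0.6143 0.1076] 92.8
top brass 115 [ 0.4422 -0.0679] -167.8
top brass 112 [0.4492 0.0906] 52.6
top brass 78 [0.5933 0.042 ] 116.5
scene green 60 [ 0.5307 -0.0734] 123.5
scene green 41 [0.543  0.0379] -177.4
scene brass 63 [ 0.5534 -0.1128] -152.2
scene brass 53 [ 0.4698 -0.3251] 96.9
scene brass 50 [0.6104 0.0608] 92.4
scene brass 49 [0.6059 0.1535] 92.6
scene brass 38 [0.5924 0.0418] 104.0
brass [ 0.6486 -0.0566  0.2203] gap 0.0028 [np.int32(153), np.int32(38)] fwd -0.0001 lat 0.0988
```

>>> move_arm --moves '[[[0,0,0,10,0],[0,0.04,0,20,0],[-0.005,0.08,0,30,0],[-0.01,0.12,0,40,0],[-0.015,0.16,0,50,0]]]'

```text
clock: 13.05
eef_pos: [0.5436, 0.0572, 0.1195]
tool_rot: [0.096, 0.995, -0.0, -0.001]
ft_force: [0.2, 1.0, -1.1]
grip_width: 0.0124
grasp_force: 59.4
```

>>> move_arm --moves '[[[0,0.025,0,10,0],[0,0.025,0,14,0],[0,0.025,-0.03,14,0],[0,0.025,-0.055,14,0],[0,0.025,-0.055,14,0]]]'

```text
clock: 13.68
eef_pos: [0.5417, 0.0807, 0.0628]
tool_rot: [-0.023, 1.0, -0.0, -0.004]
ft_force: [-0.4, 0.6, -0.5]
grip_width: 0.0118
grasp_force: 59.4
```

```bash
cat >> h.py <<'E'
def heldscene(tag):
    o=monitor.get_obs(); s=shot('scene'+tag,'scene'); z=o['eef_pos'][2]-.022+.0135
    for a,ce,p in blobs(s,'brass',10):
        q=w(s,*ce,z); r=indock(q)
        if .02<r[0]<.06 and abs(r[1])<.1: print(a,ce.round(1),q.round(4),'dock',r.round(4))
    st()
E
python3 - <<'E'
from h import *
st(); heldscene('8')
E
```

```text
t 13.68 tcp [0.5417 0.0807 0.0628] yaw 92.7 w 0.0118 gf 59.4 F [-0.4  0.6 -0.5]
46 [360.  244.7] [0.5892 0.0824 0.0543] dock [ 0.0373 -0.0236]
41 [349.3 267. ] [0.6028 0.0214 0.0543] dock [ 0.048  -0.0853]
t 13.72 tcp [0.5432 0.0809 0.0645] yaw 92.7 w 0.0121 gf 59.4 F [ 0.9 -0.3 -0.3]
```

>>> move_arm --moves '[[[-0.001,0.001,-0.015,0,0],[-0.001,0.001,-0.027,0,0],[-0.001,0.001,-0.036,0,0],[-0.001,0.001,-0.036,0,0]]]'

```text
clock: 14.22
eef_pos: [0.5432, 0.082, 0.0294]
tool_rot: [-0.024, 1.0, -0.0, -0.001]
ft_force: [0.4, -0.6, -0.7]
grip_width: 0.0123
grasp_force: 59.4
```

>>> move_arm --moves '[[[0,0,-0.0015,0,35],[0,0,-0.0015,0,35],[0,0,0,0,35],[0,0,0.04,0,35],[0,0,0.09,-8,35]]]'

```text
clock: 14.85
eef_pos: [0.5429, 0.0819, 0.1204]
tool_rot: [0.047, 0.999, -0.0, -0.001]
ft_force: [1.7, 1.1, -0.2]
grip_width: 0.0298
grasp_force: 0.0
```

>>> move_arm --moves '[[[-0.03,0.01,0,-10,45],[-0.07,0.02,0,-20,45],[-0.11,0.03,0,-30,45],[-0.13,0.0395,-0.02,-36,45],[-0.13,0.0395,-0.04,-36,45]]]'

```text
clock: 15.48
eef_pos: [0.4127, 0.1221, 0.0807]
tool_rot: [0.351, 0.936, 0.0, 0.0]
ft_force: [0.6, -0.2, -0.2]
grip_width: 0.0384
grasp_force: 0.0
```

Run:
```python
from h import *
st(); greens('9')
```

```text
t 15.47 tcp [0.4127 0.1221 0.0807] yaw 48.9 w 0.0384 gf 0.0 F [ 0.6 -0.2 -0.2]
top green 134 [ 0.4326 -0.0204] 101.7
top green 133 [0.5445 0.0368] -178.9
top green 123 [0.5428 0.0822] -176.1
top red 130 [ 0.4219 -0.3309] -173.0
top brass 471 [ 0.4348 -0.3325] -173.5
top brass 160 [0.6144 0.1066] 92.7
top brass 113 [ 0.4421 -0.0677] -166.9
top brass 104 [0.5924 0.0391] 94.0
top brass 100 [0.4489 0.0891] -138.4
top brass 97 [0.5909 0.0852] 91.5
scene green 71 [0.5419 0.0834] -178.4
scene green 66 [0.5442 0.0377] -177.1
scene green 53 [0.4148 0.1206] 138.2
scene green 40 [ 0.4346 -0.0206] 101.5
scene brass 56 [ 0.4699 -0.325 ] 95.6
scene brass 43 [0.606  0.1516] 92.9
scene brass 40 [0.5916 0.04  ] 97.7
scene brass 38 [0.5897 0.0861] 90.4
```

>>> move_arm --moves '[[[0,0,-0.04,0,45],[0,0,-0.057,0,45],[0,0,-0.059,0,45],[0,0,-0.059,0,0],[0,0,-0.059,0,0]]]'

```text
clock: 16.2
eef_pos: [0.4151, 0.1218, 0.0225]
tool_rot: [0.352, 0.936, 0.001, 0.001]
ft_force: [-0.0, -0.6, 3.5]
grip_width: 0.0117
grasp_force: 59.3
```

>>> move_arm --moves '[[[0,0,0,0,0],[0,0,0,0,0],[0,0,0.03,0,0],[0,0,0.08,10,0],[0,0,0.1,20,0]]]'

```text
clock: 16.82
eef_pos: [0.4154, 0.1221, 0.1241]
tool_rot: [0.181, 0.983, 0.001, 0.002]
ft_force: [0.6, -0.1, -0.3]
grip_width: 0.012
grasp_force: 59.0
```

>>> move_arm --moves '[[[0.035,0.015,0,8,0],[0.075,0.03,0,16,0],[0.11,0.042,0,24,0],[0.126,0.0495,0,24,0],[0.126,0.0495,-0.03,24,0]]]'

```text
clock: 17.45
eef_pos: [0.5436, 0.1725, 0.0931]
tool_rot: [-0.025, 1.0, 0.001, 0.003]
ft_force: [-0.2, 0.1, -2.4]
grip_width: 0.0117
grasp_force: 59.0
```

>>> move_arm --moves '[[[0,0,-0.025,0,0],[0,0,-0.025,0,0]]]'

```text
clock: 17.7
eef_pos: [0.5376, 0.1704, 0.064]
tool_rot: [-0.025, 1.0, -0.001, -0.003]
ft_force: [-0.1, 0.4, -0.3]
grip_width: 0.0121
grasp_force: 58.9
```

Run:
```python
from h import *
st(); heldscene('10')
```

```text
t 17.7 tcp [0.5376 0.1704 0.064 ] yaw 92.8 w 0.0121 gf 58.9 F [-0.1  0.4 -0.3]
41 [380.5 217.2] [0.5853 0.1721 0.0555] dock [0.0376 0.0661]
39 [360.  252.6] [0.6012 0.0649 0.0555] dock [ 0.0485 -0.0417]
38 [349.3 266.8] [0.6029 0.021  0.0555] dock [ 0.048  -0.0856]
t 17.75 tcp [0.539  0.1708 0.0656] yaw 92.8 w 0.012 gf 58.9 F [ 0.5 -0.4  0. ]
```

>>> move_arm --moves '[[[0,0.0005,-0.015,0,0],[0,0.0005,-0.027,0,0],[0,0.0005,-0.037,0,0],[0,0.0005,-0.037,0,0]]]'

```text
clock: 18.25
eef_pos: [0.5395, 0.1714, 0.0286]
tool_rot: [-0.024, 1.0, -0.0, -0.001]
ft_force: [0.7, 0.8, -0.7]
grip_width: 0.0118
grasp_force: 59.0
```

>>> move_arm --moves '[[[0,0,-0.0015,0,35],[0,0,-0.0015,0,35],[0,0,0,0,35],[0,0,0.04,0,35],[0,0,0.09,-8,35]]]'

```text
clock: 18.88
eef_pos: [0.5388, 0.1713, 0.1193]
tool_rot: [0.047, 0.999, -0.001, -0.001]
ft_force: [-0.5, 0.9, 0.0]
grip_width: 0.0301
grasp_force: 0.0
```

>>> move_arm --moves '[[[-0.02,-0.03,0,-10,45],[-0.04,-0.07,0,-20,45],[-0.06,-0.11,0,-30,45],[-0.08,-0.15,0,-40,45],[-0.1065,-0.1925,0,-50,45]]]'

```text
clock: 19.5
eef_pos: [0.4333, -0.0221, 0.1199]
tool_rot: [0.466, 0.885, 0.0, 0.001]
ft_force: [0.8, -0.4, -0.5]
grip_width: 0.0383
grasp_force: 0.0
```

>>> move_arm --moves '[[[0,0,0,-10,45],[0,0,-0.02,-20,45],[0,0,-0.04,-23.5,45],[0,0,-0.04,-23.5,45]]]'

```text
clock: 20.0
eef_pos: [0.4321, -0.0209, 0.0785]
tool_rot: [0.634, 0.774, -0.001, -0.001]
ft_force: [-0.2, -0.9, -0.6]
grip_width: 0.0387
grasp_force: 0.0
```

Run:
```python
from h import *
st(); greens('11')
```

```text
t 20.0 tcp [ 0.4321 -0.0209  0.0785] yaw 11.3 w 0.0387 gf 0.0 F [-0.2 -0.9 -0.6]
top green 133 [0.5388 0.1723] -179.0
top green 133 [0.5445 0.0368] -178.9
top green 123 [0.5428 0.0822] -176.1
top red 132 [ 0.4217 -0.3311] -172.6
top brass 271 [ 0.4074 -0.3427] 170.9
top brass 240 [ 0.4634 -0.3163] 162.8
top brass 162 [0.6144 0.106 ] 92.7
top brass 104 [0.5924 0.0391] 94.0
top brass 98 [0.591 0.085] 93.1
top brass 97 [0.5872 0.1753] 87.8
scene green 77 [0.5418 0.083 ] -178.2
scene green 76 [0.544  0.0375] -176.8
scene green 74 [0.5391 0.1726] -177.2
scene green 54 [ 0.4353 -0.0231] 101.9
scene brass 53 [ 0.47  -0.325] 94.3
scene brass 42 [0.6059 0.1518] 92.9
scene brass 38 [0.5916 0.0402] 95.8
scene brass 37 [0.5898 0.0863] 92.9
scene brass 34 [0.5861 0.1767] 89.9
```

>>> move_arm --moves '[[[0,0,-0.04,0,45],[0,0,-0.056,0,45],[0,0,-0.058,0,45],[0,0,-0.058,0,0],[0,0,-0.058,0,0]]]'

```text
clock: 20.72
eef_pos: [0.4346, -0.0209, 0.0226]
tool_rot: [0.634, 0.773, 0.001, 0.001]
ft_force: [-0.2, -0.5, 2.2]
grip_width: 0.0117
grasp_force: 59.6
```

>>> move_arm --moves '[[[0,0,0,0,0],[0,0,0,0,0],[0,0,0.03,0,0],[0,0,0.08,10,0],[0,0,0.1,20,0]]]'

```text
clock: 21.35
eef_pos: [0.4351, -0.021, 0.1242]
tool_rot: [0.488, 0.873, 0.001, 0.002]
ft_force: [0.3, 0.6, 0.1]
grip_width: 0.0119
grasp_force: 59.3
```

>>> move_arm --moves '[[[0.02,0.02,0,10,0],[0.04,0.05,0,20,0],[0.06,0.08,0,30,0],[0.085,0.115,0,40,0],[0.109,0.147,0,50,0]]]'

```text
clock: 21.98
eef_pos: [0.543, 0.1272, 0.1214]
tool_rot: [0.073, 0.997, -0.0, 0.0]
ft_force: [-0.2, -0.5, -0.3]
grip_width: 0.0121
grasp_force: 59.2
```

>>> move_arm --moves '[[[0,0,0,8,0],[0,0,0,11.5,0],[0,0,-0.03,11.5,0],[0,0,-0.055,11.5,0],[0,0,-0.055,11.5,0]]]'

```text
clock: 22.6
eef_pos: [0.5403, 0.1256, 0.0643]
tool_rot: [-0.024, 1.0, -0.001, -0.003]
ft_force: [-0.4, 0.5, -0.8]
grip_width: 0.0121
grasp_force: 59.2
```

Run:
```python
from h import *
st(); heldscene('12')
```

```text
t 22.6 tcp [0.5403 0.1256 0.0643] yaw 92.8 w 0.0121 gf 59.2 F [-0.4  0.5 -0.8]
45 [370.9 231. ] [0.5887 0.1269 0.0558] dock [0.0388 0.0208]
39 [360.  252.6] [0.6013 0.0648 0.0558] dock [ 0.0485 -0.0418]
37 [349.4 266.9] [0.6032 0.0208 0.0558] dock [ 0.0484 -0.0858]
31 [380.7 225.2] [0.598  0.1535 0.0558] dock [0.0494 0.047 ]
t 22.65 tcp [0.5416 0.1259 0.0657] yaw 92.8 w 0.0123 gf 59.2 F [ 0.1 -0.1 -0.1]
```

>>> move_arm --moves '[[[-0.001,0.001,-0.015,0,0],[-0.001,0.001,-0.027,0,0],[-0.001,0.001,-0.037,0,0],[-0.001,0.001,-0.037,0,0]]]'

```text
clock: 23.15
eef_pos: [0.5411, 0.127, 0.0286]
tool_rot: [-0.024, 1.0, -0.0, -0.001]
ft_force: [-0.8, -0.4, -0.5]
grip_width: 0.0121
grasp_force: 59.2
```

>>> move_arm --moves '[[[0,0,-0.0015,0,35],[0,0,-0.0015,0,35],[0,0,0,0,35],[0,0,0.04,0,35],[0,0,0.09,0,60]]]'

```text
clock: 23.78
eef_pos: [0.5403, 0.1268, 0.1193]
tool_rot: [-0.025, 1.0, -0.0, -0.002]
ft_force: [0.1, -0.0, 0.5]
grip_width: 0.0465
grasp_force: 0.0
```

>>> move_arm --moves '[[[-0.04,-0.03,0.03,0,80],[-0.08,-0.06,0.06,0,80],[-0.1,-0.1,0.06,0,80]]]'

```text
clock: 24.15
eef_pos: [0.4415, 0.0268, 0.1823]
tool_rot: [-0.025, 1.0, 0.0, 0.003]
ft_force: [1.0, -0.8, -0.7]
grip_width: 0.0681
grasp_force: 0.0
```

Run:
```python
from h import *
st(); greens('13')
a=load('top13')['color'][185:265,190:320]; b=load('scene13')['color'][170:250,340:440]
a=cv2.resize(a,None,fx=3.4,fy=3.4,interpolation=cv2.INTER_CUBIC);b=cv2.resize(b,None,fx=3.4,fy=3.4,interpolation=cv2.INTER_CUBIC)
o=np.hstack([a,b]); cv2.imwrite('pics/w13.png',cv2.cvtColor(cv2.convertScaleAbs(o,alpha=1.6),cv2.COLOR_RGB2BGR)); print(o.shape,a.shape)
```

```text
t 24.15 tcp [0.4415 0.0268 0.1823] yaw 92.9 w 0.0681 gf 0.0 F [ 1.  -0.8 -0.7]
top green 133 [0.5388 0.1723] -179.0
top green 70 [0.5387 0.1304] -176.4
top red 130 [ 0.4219 -0.3309] -173.0
top brass 510 [ 0.4332 -0.3303] -173.8
top brass 97 [0.5872 0.1753] 87.8
top brass 59 [0.6114 0.165 ] 92.6
top brass 40 [0.5888 0.1385] 173.4
scene green 71 [0.539  0.1729] -176.9
scene green 67 [0.5405 0.1286] -177.1
scene green 67 [0.542  0.0835] -177.8
scene green 62 [0.5441 0.0379] -177.6
scene brass 55 [ 0.4699 -0.3248] 95.4
scene brass 42 [0.6059 0.1502] 92.7
scene brass 36 [0.5912 0.041 ] 93.5
scene brass 35 [0.5858 0.1765] 91.7
scene brass 35 [0.5896 0.0857] 89.4
scene brass 34 [0.5879 0.1316] 89.2
(272, 782, 3) (272, 442, 3)
```

View pics/w13.png

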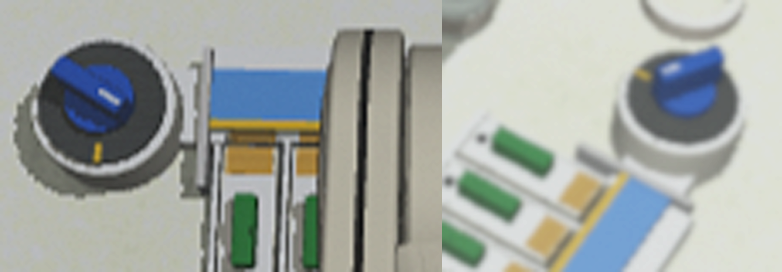

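Run:
```python
from h import *
d=load('top13')
A=w(d,62/3.4+190,62/3.4+185,.092);B=w(d,124/3.4+190,104/3.4+185,.092)
print(A,B,(A+B)/2,np.linalg.norm(A-B),np.degrees(np.arctan2(*(A-B)[1::-1])))
# blue saturated mask: bar-top colour fit
s=load('scene13')
A=w(s,660/3.4-130+340-0,82/3.4+170,.092);B=w(s,718/3.4-130+340,56/3.4+170,.092); print(A,B,(A+B)/2,np.linalg.norm(A-B),np.degrees(np.arctan2(*(A-B)[1::-1])))
```

```text
[0.62042155 0.28093599 0.092     ] [0.59684449 0.240889   0.092     ] [0.60863302 0.26091249 0.092     ] 0.04647191703210905 59.513192451570575
[0.60430744 0.2359806  0.092     ] [0.62442505 0.27883942 0.092     ] [0.61436625 0.25741001 0.092     ] 0.04734549898298981 -115.1450120369132
```

>>> move_arm --moves '[[[0.03,0.045,0,10,60],[0.06,0.09,0,20,60],[0.09,0.135,0,30,60],[0.13,0.18,0,40,60],[0.168,0.236,0,50,60]]]'

```text
clock: 24.88
eef_pos: [0.608, 0.2608, 0.1792]
tool_rot: [-0.447, 0.895, -0.0, 0.0]
ft_force: [2.0, 0.4, -0.1]
grip_width: 0.0513
grasp_force: 0.0
```

>>> move_arm --moves '[[[0,0,-0.03,9,60],[0,0,-0.06,9,60],[0,0,-0.07,9,60],[0,0,-0.07,9,60]]]'

```text
clock: 25.38
eef_pos: [0.6061, 0.2589, 0.1087]
tool_rot: [-0.514, 0.858, 0.0, -0.001]
ft_force: [-0.0, -0.1, 0.1]
grip_width: 0.051
grasp_force: 0.0
```

Run:
```python
from h import *
st(); shot('top14','top'); shot('scene14','scene')
a=load('top14')['color'][185:265,190:290]; b=load('scene14')['color'][160:240,360:460]
o=cv2.resize(np.hstack([a,b]),None,fx=3.6,fy=3.6,interpolation=cv2.INTER_CUBIC); cv2.imwrite('pics/w14.png',cv2.cvtColor(cv2.convertScaleAbs(o,alpha=1.6),cv2.COLOR_RGB2BGR))
```

```text
t 25.38 tcp [0.6061 0.2589 0.1087] yaw 151.8 w 0.051 gf 0.0 F [-0.  -0.1  0.1]
```

View pics/w14.png

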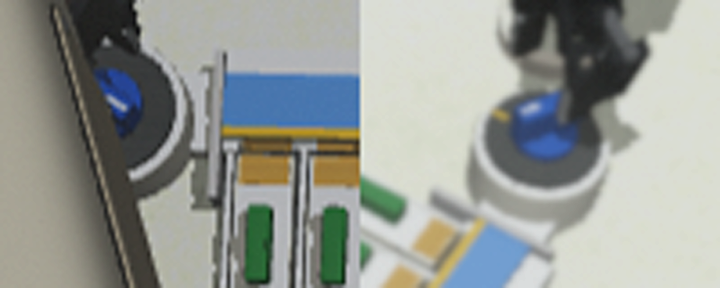

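>>> move_arm --moves '[[[0.002,0.003,-0.025,0,60],[0.002,0.003,-0.04,0,60],[0.002,0.003,-0.041,0,60],[0.002,0.003,-0.041,0,0],[0.002,0.003,-0.041,0,0]]]'

```text
clock: 26.1
eef_pos: [0.6092, 0.262, 0.0695]
tool_rot: [-0.514, 0.858, -0.0, 0.001]
ft_force: [0.5, -0.1, 0.5]
grip_width: 0.0153
grasp_force: 0.0
```

>>> move_arm --moves '[[[0,0,0,0,0],[0,0,0,0,0],[0,0,0,10,0],[0,0,0,10,0]]]'

```text
clock: 26.6
eef_pos: [0.6095, 0.2618, 0.0696]
tool_rot: [-0.587, 0.81, -0.001, 0.001]
ft_force: [-0.4, -0.8, 4.3]
grip_width: 0.0129
grasp_force: 60.3
```

Run:
```python
from h import *
st(); o=monitor.get_obs(); print(o['ft_torque'].round(2),o['joint_pos'].round(3))
```

```text
t 26.6 tcp [0.6095 0.2618 0.0696] yaw 161.8 w 0.0129 gf 60.3 F [-0.4 -0.8  4.3]
[-0.18  0.08 -0.04] [ 4.060e-01  6.610e-01  2.330e-01  1.139e+00 -1.000e-03 -8.480e-01]
```

>>> move_arm --moves '[[[0,0,0,10,0],[0,0,0,20,0],[0,0,0,30,0],[0,0,0,40,0],[0,0,0,50,0]]]'

```text
clock: 27.22
eef_pos: [0.6121, 0.2621, 0.0697]
tool_rot: [0.875, -0.484, 0.003, -0.002]
ft_force: [7.3, 0.6, 1.1]
grip_width: 0.0131
grasp_force: 59.6
```

```bash
cat >> h.py <<'E'
C=(.6095,.2652)
def collar(tag):
    s=shot('scene'+tag,'scene'); t=shot('top'+tag,'top')
    for n,d in (('scene',s),('top',t)):
        for lo in ('yellow','brass'):
            for a,ce,p in blobs(d,lo,3):
                q=w(d,*ce,.053)[:2]-C
                if .018<np.hypot(*q)<.048: print(n,lo,a,ce.round(1),'r',np.hypot(*q).round(4),'ang',np.degrees(np.arctan2(q[1],q[0])).round(1))
    for a,ce,p in blobs(s,'brass',15)+blobs(s,'yellow',40):
        q=indock(w(s,*ce,.0255)); 
        if .0<q[0]<.08 and abs(q[1])<.1: print('scene',a,q.round(4))
    st()
E
python3 - <<'E'
from h import *
collar('15')
for c in('scene14','scene13','top13'):
    d=load(c)
    for a,ce,p in blobs(d,'yellow',3):
        q=w(d,*ce,.053)[:2]-C
        if np.hypot(*q)<.05: print(c,a,ce,np.hypot(*q),np.degrees(np.arctan2(q[1],q[0])).round(1))
E
```

```text
scene brass 6 [397.2 200.3] r 0.0334 ang -126.5
top brass 6 [231.  224.5] r 0.0341 ang -127.3
scene 81 [ 0.0591 -0.0046]
scene 39 [ 0.0407 -0.0713]
scene 37 [ 0.041  -0.0258]
scene 34 [0.0413 0.0629]
scene 34 [0.0415 0.0185]
t 27.32 tcp [0.6121 0.2621 0.0697] yaw -148.1 w 0.0129 gf 59.7 F [5.7 0.7 0.3]
```

>>> move_arm --moves '[[[0.002,0,0,10,0],[0.002,0,0,20,0],[0.002,0,0,30,0],[0.002,0,0,40,0],[0.002,0,0,50,0]]]'

```text
clock: 27.95
eef_pos: [0.6136, 0.2643, 0.0697]
tool_rot: [0.998, -0.069, 0.003, -0.003]
ft_force: [5.9, 5.9, 0.5]
grip_width: 0.0124
grasp_force: 59.6
```

>>> move_arm --moves '[[[0,0,0,10,0],[0,0,0,20,0],[0,0,0,25,0],[0,0,0,25,0]]]'

```text
clock: 28.45
eef_pos: [0.6135, 0.2656, 0.0697]
tool_rot: [0.989, 0.147, 0.004, -0.003]
ft_force: [5.7, 8.2, 0.1]
grip_width: 0.0127
grasp_force: 59.5
```

Run:
```python
from h import *
collar('16'); print(monitor.get_obs()['joint_pos'].round(3))
```

```text
scene brass 6 [411.5 209. ] r 0.0349 ang -53.3
top brass 7 [232.9 206.3] r 0.033 ang -53.7
scene 71 [ 0.0457 -0.0271]
scene 68 [0.0457 0.0639]
scene 68 [ 0.045  -0.0707]
scene 65 [0.0456 0.0182]
t 28.55 tcp [0.6135 0.2656 0.0697] yaw -73.1 w 0.0127 gf 59.5 F [ 5.   7.5 -0.1]
[ 0.407  0.666  0.242  1.137  0.004 -3.03 ]
```

>>> move_arm --moves '[[[0.001,0.003,0,-10.4,0],[0.001,0.003,0,-20.8,0],[0.001,0.003,0,-31.2,0],[0.001,0.003,0,-41.6,0],[0.001,0.003,0,-52,0]]]'

```text
clock: 29.18
eef_pos: [0.613, 0.2631, 0.0696]
tool_rot: [0.952, -0.306, 0.002, 0.001]
ft_force: [0.4, -4.9, 6.6]
grip_width: 0.013
grasp_force: 60.3
```

>>> move_arm --moves '[[[0,0,0,-10.4,0],[0,0,0,-20.8,0],[0,0,0,-31.2,0],[0,0,0,-41.6,0],[0,0,0,-52,0]]]'

```text
clock: 29.8
eef_pos: [0.6107, 0.2619, 0.0696]
tool_rot: [0.722, -0.692, 0.001, 0.002]
ft_force: [-5.7, -8.1, 10.7]
grip_width: 0.0128
grasp_force: 61.0
```

>>> move_arm --moves '[[[0,0,0,-10.4,0],[0,0,0,-20.8,0],[0,0,0,-31.2,0],[0,0,0,-41.6,0],[0,0,0,-52,0]]]'

```text
clock: 30.42
eef_pos: [0.6083, 0.2629, 0.0696]
tool_rot: [-0.346, 0.938, -0.0, -0.003]
ft_force: [-10.8, -5.3, 12.6]
grip_width: 0.0128
grasp_force: 61.3
```

Run:
```python
from h import *
collar('17'); print(monitor.get_obs()['joint_pos'].round(3))
```

```text
scene brass 5 [411.6 208.8] r 0.0343 ang -52.8
top brass 8 [232.8 206.2] r 0.0329 ang -53.4
scene 70 [ 0.0456 -0.0275]
scene 70 [ 0.0447 -0.0709]
scene 68 [0.0457 0.0639]
scene 65 [0.0453 0.018 ]
t 30.52 tcp [0.6083 0.2629 0.0696] yaw 130.6 w 0.0127 gf 61.3 F [-10.9  -6.   13.3]
[ 4.080e-01  6.670e-01  2.430e-01  1.153e+00 -1.000e-03 -3.010e-01]
```

>>> move_arm --moves '[[[-0.002,-0.001,0,-10.4,0],[-0.002,-0.001,0,-20.8,0],[-0.002,-0.001,0,-31.2,0],[-0.002,-0.001,0,-41.6,0],[-0.002,-0.001,0,-52,0]]]'

```text
clock: 31.15
eef_pos: [0.6076, 0.2654, 0.0696]
tool_rot: [0.1, 0.995, 0.001, -0.002]
ft_force: [-6.3, 3.7, 7.0]
grip_width: 0.0129
grasp_force: 60.7
```

>>> move_arm --moves '[[[0,0,0,-10.4,0],[0,0,0,-20.8,0],[0,0,0,-31.2,0],[0,0,0,-41.6,0],[0,0,0,-52,0]]]'

```text
clock: 31.78
eef_pos: [0.6092, 0.2675, 0.0696]
tool_rot: [0.525, 0.851, 0.003, -0.002]
ft_force: [-1.9, 7.1, 3.6]
grip_width: 0.0127
grasp_force: 60.1
```

>>> move_arm --moves '[[[0,0,0,10.4,0],[0,0,0,20.8,0],[0,0,0,31.2,0],[0,0,0,41.6,0],[0,0,0,52,0]]]'

```text
clock: 32.4
eef_pos: [0.6076, 0.2654, 0.0696]
tool_rot: [0.094, 0.996, 0.001, -0.002]
ft_force: [-7.1, 2.3, 8.7]
grip_width: 0.0126
grasp_force: 60.9
```

>>> move_arm --moves '[[[0,0,0,10.4,0],[0,0,0,20.8,0],[0,0,0,31.2,0],[0,0,0,41.6,0],[0,0,0,52,0]]]'

```text
clock: 33.02
eef_pos: [0.6082, 0.2629, 0.0696]
tool_rot: [-0.351, 0.936, -0.001, -0.001]
ft_force: [-5.7, -4.5, 9.6]
grip_width: 0.0129
grasp_force: 60.9
```

Run:
```python
from h import *
collar('18')
```

```text
scene brass 6 [411.5 209. ] r 0.0349 ang -53.3
top brass 8 [232.8 206.2] r 0.0329 ang -53.4
scene 71 [ 0.0453 -0.0267]
scene 70 [ 0.0447 -0.0707]
scene 67 [0.0457 0.0636]
scene 66 [0.0455 0.0184]
t 33.12 tcp [0.6083 0.2628 0.0696] yaw 130.9 w 0.0128 gf 60.8 F [-5.8 -3.9  9.9]
```

>>> move_arm --moves '[[[0,0,0,10.4,0],[0,0,0,20.8,0],[0,0,0,31.2,0],[0,0,0,41.6,0],[0,0,0,52,0]]]'

```text
clock: 33.75
eef_pos: [0.6106, 0.2619, 0.0697]
tool_rot: [0.726, -0.688, 0.002, 0.0]
ft_force: [-0.3, -5.9, 5.9]
grip_width: 0.0129
grasp_force: 60.4
```

Run:
```python
from h import *
collar('19')
a=load('top19')['color'][185:265,190:290]; b=load('scene19')['color'][160:240,360:460]
o=cv2.resize(np.hstack([a,b]),None,fx=3.6,fy=3.6,interpolation=cv2.INTER_CUBIC); cv2.imwrite('pics/w19.png',cv2.cvtColor(cv2.convertScaleAbs(o,alpha=1.6),cv2.COLOR_RGB2BGR))
```

```text
scene brass 6 [411.7 208.5] r 0.0334 ang -52.4
top brass 8 [232.8 206.2] r 0.0329 ang -53.4
scene 72 [ 0.0453 -0.0272]
scene 71 [ 0.0448 -0.0709]
scene 68 [0.0455 0.0634]
scene 65 [0.0456 0.0182]
t 33.85 tcp [0.6107 0.2619 0.0696] yaw -177.2 w 0.0129 gf 60.5 F [-0.5 -4.8  5.7]
```

View pics/w19.png

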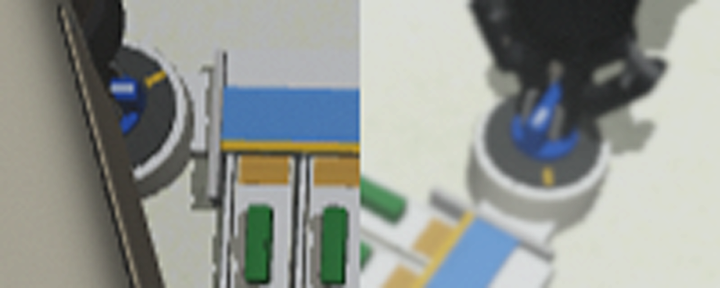

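>>> move_arm --moves '[[[0,0,0,10.4,0],[0,0,0,20.8,0],[0,0,0,31.2,0],[0,0,0,41.6,0],[0,0,0,52,0]]]'

```text
clock: 34.48
eef_pos: [0.613, 0.2631, 0.0697]
tool_rot: [0.954, -0.3, 0.004, -0.001]
ft_force: [5.3, -1.4, 1.9]
grip_width: 0.0128
grasp_force: 59.8
```

>>> move_arm --moves '[[[0,0,0,10.4,0],[0,0,0,20.8,0],[0,0,0,31.2,0],[0,0,0,41.6,0],[0,0,0,52,0]]]'

```text
clock: 35.1
eef_pos: [0.6134, 0.2657, 0.0697]
tool_rot: [0.989, 0.149, 0.004, -0.001]
ft_force: [6.9, 4.2, 0.1]
grip_width: 0.0129
grasp_force: 59.4
```

Run:
```python
from h import *
collar('20');print(monitor.get_obs()['joint_pos'].round(3))
```

```text
scene brass 6 [411.5 209. ] r 0.0349 ang -53.3
top brass 7 [232.9 206.3] r 0.033 ang -53.7
scene 71 [ 0.0455 -0.0269]
scene 71 [ 0.0448 -0.0707]
scene 69 [0.0456 0.0641]
scene 65 [0.0456 0.0182]
t 35.2 tcp [0.6134 0.2657 0.0697] yaw -73.1 w 0.013 gf 59.4 F [ 6.5  4.  -0.4]
[ 0.409  0.666  0.241  1.137  0.    -3.029]
```

Collar held at 124° through the whole back swing and forward swing, so I'll regrip the bar half a turn back and wind on.

>>> move_arm --moves '[[[0,0,0,0,80],[0,0,0,0,80],[0,0,0,0,80],[0,0,0.02,0,80],[0,0,0.045,-5,80]]]'

```text
clock: 35.83
eef_pos: [0.6086, 0.2634, 0.1127]
tool_rot: [0.995, 0.102, -0.001, 0.0]
ft_force: [-0.7, -0.3, -1.1]
grip_width: 0.0684
grasp_force: 0.0
```

>>> move_arm --moves '[[[0,0,0,-10.5,80],[0,0,0,-21,80],[0,0,0,-31.5,80],[0,0,0,-42,80],[0,0,0,-52.5,80]]]'

```text
clock: 36.45
eef_pos: [0.6092, 0.2636, 0.1131]
tool_rot: [0.937, -0.351, -0.0, 0.0]
ft_force: [-1.0, 0.6, -0.3]
grip_width: 0.0683
grasp_force: 0.0
```

>>> move_arm --moves '[[[0,0,0,-10.5,80],[0,0,0,-21,80],[0,0,0,-31.5,80],[0,0,0,-42,80],[0,0,0,-52.5,80]]]'

```text
clock: 37.08
eef_pos: [0.6092, 0.2636, 0.1131]
tool_rot: [-0.685, 0.729, 0.0, -0.0]
ft_force: [-0.8, 0.9, -0.2]
grip_width: 0.0685
grasp_force: 0.0
```

>>> move_arm --moves '[[[0,0,0,-10.5,80],[0,0,0,-21,80],[0,0,0,-31.5,80],[0,0,0,-42,80],[0,0,0,-52.5,80]]]'

```text
clock: 37.7
eef_pos: [0.6092, 0.2637, 0.1131]
tool_rot: [-0.292, 0.956, -0.0, -0.0]
ft_force: [-0.0, 0.7, 0.3]
grip_width: 0.0681
grasp_force: 0.0
```

Run:
```python
from h import *
collar('21');print(monitor.get_obs()['joint_pos'].round(3))
a=load('top21')['color'][185:265,190:290]; b=load('scene21')['color'][160:240,360:460]
o=cv2.resize(np.hstack([a,b]),None,fx=3.6,fy=3.6,interpolation=cv2.INTER_CUBIC); cv2.imwrite('pics/w21.png',cv2.cvtColor(cv2.convertScaleAbs(o,alpha=1.6),cv2.COLOR_RGB2BGR))
```

```text
scene brass 5 [411.6 208.8] r 0.0343 ang -52.8
top brass 8 [232.8 206.2] r 0.0329 ang -53.4
scene 70 [ 0.0454 -0.0272]
scene 69 [ 0.0448 -0.0708]
scene 68 [0.0457 0.0639]
scene 65 [0.0454 0.0181]
t 37.8 tcp [0.6093 0.2636 0.1131] yaw 124.3 w 0.0683 gf 0.0 F [-0.2  0.4  0.3]
[ 0.408  0.633  0.299  1.238 -0.    -0.191]
```

View pics/w21.png

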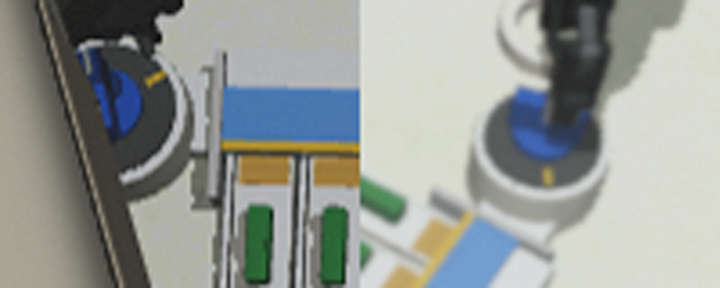

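>>> move_arm --moves '[[[0.001,0,0,-10,80],[0.001,0,-0.02,-17,80],[0.001,0,-0.045,-17,80],[0.001,0,-0.045,-17,80],[0.001,0,-0.045,-17,0]]]'

```text
clock: 38.42
eef_pos: [0.6109, 0.2639, 0.069]
tool_rot: [-0.151, 0.989, 0.0, 0.0]
ft_force: [0.1, -0.6, 0.4]
grip_width: 0.052
grasp_force: 0.0
```

>>> move_arm --moves '[[[0,0,0,0,0],[0,0,0,0,0],[0,0,0,0,0],[0,0,0,10,0],[0,0,0,20,0]]]'

```text
clock: 39.05
eef_pos: [0.6109, 0.265, 0.0698]
tool_rot: [-0.323, 0.946, 0.001, 0.001]
ft_force: [-1.4, 2.2, 3.9]
grip_width: 0.0124
grasp_force: 60.0
```

>>> move_arm --moves '[[[0,0,0,10.4,0],[0,0,0,20.8,0],[0,0,0,31.2,0],[0,0,0,41.6,0],[0,0,0,52,0]]]'

```text
clock: 39.67
eef_pos: [0.6106, 0.2652, 0.0697]
tool_rot: [-0.705, 0.709, 0.001, 0.001]
ft_force: [-2.2, 2.6, 4.9]
grip_width: 0.013
grasp_force: 60.0
```

Run:
```python
from h import *
collar('22');print(monitor.get_obs()['joint_pos'].round(3))
```

```text
scene brass 6 [411.7 208.5] r 0.0334 ang -52.4
top brass 8 [232.8 206.2] r 0.0329 ang -53.4
scene 135 [0.0457 0.0406]
scene 71 [ 0.0449 -0.0709]
scene 70 [ 0.0454 -0.027 ]
t 39.77 tcp [0.6106 0.2652 0.0697] yaw 179.4 w 0.0126 gf 60.1 F [-1.8  3.7  5.2]
[ 0.409  0.666  0.242  1.144  0.002 -1.151]
```

>>> move_arm --moves '[[[0,0,0,10.4,0],[0,0,0,20.8,0],[0,0,0,31.2,0]]]'

```text
clock: 40.15
eef_pos: [0.6105, 0.2652, 0.0697]
tool_rot: [0.869, -0.494, -0.0, -0.001]
ft_force: [-2.7, 3.0, 6.6]
grip_width: 0.0125
grasp_force: 60.2
```

Run:
```python
from h import *
o=monitor.get_obs(); print('moving',o['ft_torque'].round(3),o['tau'].round(3)[5],o['joint_vel'].round(2)[5])
collar('23'); o=monitor.get_obs(); print('still',o['ft_torque'].round(3),o['tau'].round(3)[5])
for c in ('scene13','scene16','scene23'):
    s=load(c); print(c,[(a,ce.round(1).tolist(),indock(w(s,*ce,.0255)).round(4).tolist()) for a,ce,p in blobs(s,'yellow',8) if abs(indock(w(s,*ce,.0255))[1])<.1])
b=load('scene23')['color'][170:290,300:440]
o=cv2.resize(b,None,fx=5,fy=5,interpolation=cv2.INTER_CUBIC); cv2.imwrite('pics/r23.png',cv2.cvtColor(cv2.convertScaleAbs(o,alpha=1.6),cv2.COLOR_RGB2BGR))
```

```text
moving [ 0.638  0.582 -0.039] 1.178 -1.44
scene brass 5 [411.6 208.8] r 0.0343 ang -52.8
top brass 8 [232.8 206.2] r 0.0329 ang -53.4
scene 72 [ 0.0448 -0.071 ]
scene 70 [ 0.0456 -0.0269]
scene 68 [0.0455 0.0182]
scene 67 [0.0457 0.0635]
t 40.25 tcp [0.6104 0.2652 0.0697] yaw -149.4 w 0.0127 gf 60.2 F [-2.9  3.   6.6]
still [0.663 0.584 0.018] -0.526
scene13 []
scene16 []
scene23 []
```

View pics/r23.png

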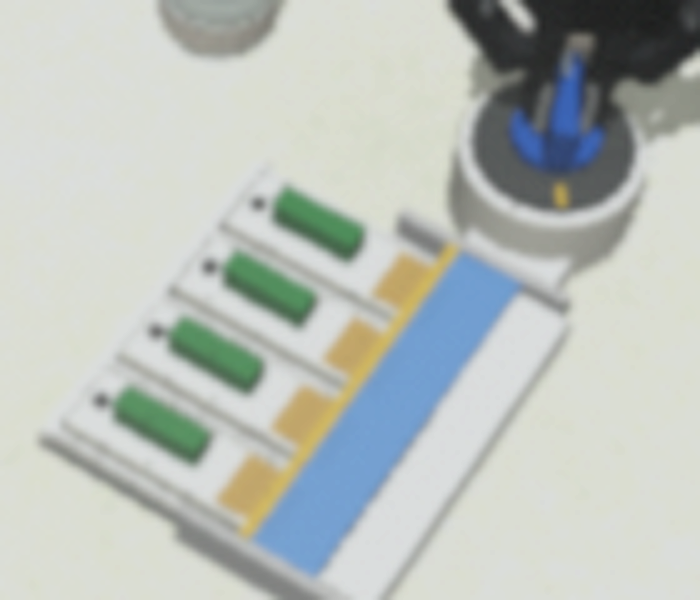

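>>> move_arm --moves '[[[0,0,0,-10.4,0],[0,0,0,-20.8,0],[0,0,0,-31.2,0],[0,0,0,-41.6,0],[0,0,0,-52,0]]]'

```text
clock: 40.88
eef_pos: [0.6108, 0.2651, 0.0698]
tool_rot: [-0.56, 0.828, 0.001, 0.001]
ft_force: [-1.8, 3.5, 5.5]
grip_width: 0.0131
grasp_force: 60.1
```

Run:
```python
from h import *
o=monitor.get_obs(); print('moving',o['ft_torque'].round(3),o['tau'].round(3)[5],o['joint_vel'].round(2)[5])
collar('24'); o=monitor.get_obs(); print('still',o['ft_torque'].round(3),o['tau'].round(3)[5])
s=load('scene13'); t=load('top13')
print('start mark',np.degrees(np.arctan2(*(w(t,97/3.4+190,152/3.4+185,.053)[:2]-C)[::-1])))
```

```text
moving [0.556 0.386 0.14 ] -1.062 1.44
scene brass 7 [402. 206.] r 0.0341 ang -93.0
top brass 6 [234.5 216.5] r 0.0327 ang -94.8
scene 140 [ 0.0452 -0.0493]
scene 69 [0.0456 0.0638]
scene 65 [0.0456 0.0182]
t 40.98 tcp [0.6108 0.2652 0.0698] yaw 158.3 w 0.0127 gf 60.1 F [-2.4  3.8  6.1]
still [0.595 0.436 0.072] 0.528
start mark -176.33860875522936
```

>>> move_arm --moves '[[[0,0,0,5,0],[0,0,0,10,0],[0,0,0,15,0],[0,0,0,20,0],[0,0,0,25,0]]]'

```text
clock: 41.6
eef_pos: [0.6106, 0.2652, 0.0697]
tool_rot: [0.729, -0.685, -0.0, -0.001]
ft_force: [-1.5, 4.0, 4.9]
grip_width: 0.0126
grasp_force: 60.1
```

Run:
```python
from h import *
o=monitor.get_obs(); print('moving',o['ft_torque'].round(3),o['tau'].round(3)[5],o['joint_vel'].round(2)[5])
collar('25')
```

```text
moving [ 0.647  0.503 -0.068] 0.56 -0.69
scene brass 5 [401.8 205.8] r 0.0339 ang -94.2
top brass 6 [234.5 216.5] r 0.0327 ang -94.8
scene 70 [ 0.0454 -0.027 ]
scene 68 [ 0.045  -0.0708]
scene 66 [0.0458 0.0642]
scene 66 [0.0457 0.018 ]
t 41.7 tcp [0.6106 0.2652 0.0697] yaw -176.5 w 0.0129 gf 60.1 F [-3.1  3.3  4.2]
```

```bash
cat >> h.py <<'E'
def retx(tag):
    d=load('scene'+tag); h=cv2.cvtColor(d['color'],cv2.COLOR_RGB2HSV).astype(int); out=[]
    for y in (-.045,0.,.045):
        xs=np.arange(.0,.11,.0005); v=[]
        for x in xs:
            c,s=np.cos(DK[2]),np.sin(DK[2]); p=px(d,(DK[0]+c*x-s*y,DK[1]+s*x+c*y,.0275)); 
            m=cv2.getRectSubPix(d['color'],(1,1),tuple(map(float,p)))[0,0].astype(int); v.append(m[2]-m[0])
        v=np.array(v); yl=xs[v<-30]; bl=xs[v>30]
        out.append((yl.min() if len(yl) else None, bl.min() if len(bl) else None))
    print(tag,[(None if a is None else round(a,4),None if b is None else round(b,4)) for a,b in out])
E
python3 - <<'E'
from h import *
for t in ('0','13','15','16','17','18','19','20','23','24','25'): retx(t)
E
```

```text
0 [(np.float64(0.058), np.float64(0.0665)), (np.float64(0.057), np.float64(0.0665)), (np.float64(0.0575), np.float64(0.0665))]
13 [(np.float64(0.058), np.float64(0.0665)), (np.float64(0.0575), np.float64(0.0665)), (np.float64(0.057), np.float64(0.0665))]
15 [(np.float64(0.057), np.float64(0.0655)), (np.float64(0.0565), np.float64(0.0655)), (np.float64(0.056), np.float64(0.0655))]
16 [(np.float64(0.049), np.float64(0.058)), (np.float64(0.049), np.float64(0.0575)), (np.float64(0.0485), np.float64(0.0575))]
17 [(np.float64(0.049), np.float64(0.058)), (np.float64(0.049), np.float64(0.0575)), (np.float64(0.0485), np.float64(0.0575))]
18 [(np.float64(0.049), np.float64(0.058)), (np.float64(0.049), np.float64(0.0575)), (np.float64(0.0485), np.float64(0.0575))]
19 [(np.float64(0.049), np.float64(0.058)), (np.float64(0.049), np.float64(0.0575)), (np.float64(0.0485), np.float64(0.0575))]
20 [(np.float64(0.049), np.float64(0.058)), (np.float64(0.049), np.float64(0.0575)), (np.float64(0.0485), np.float64(0.0575))]
23 [(np.float64(0.049), np.float64(0.058)), (np.float64(0.049), np.float64(0.0575)), (np.float64(0.0485), np.float64(0.0575))]
24 [(np.float64(0.049), np.float64(0.058)), (np.float64(0.049), np.float64(0.0575)), (np.float64(0.0485), np.float64(0.0575))]
25 [(np.float64(0.049), np.float64(0.058)), (np.float64(0.049), np.float64(0.0575)), (np.float64(0.0485), np.float64(0.0575))]
```

>>> move_arm --moves '[[[0,0,0,-10.4,0],[0,0,0,-20.8,0],[0,0,0,-31.2,0],[0,0,0,-41.6,0],[0,0,0,-52,0]]]'

```text
clock: 42.32
eef_pos: [0.6109, 0.265, 0.0698]
tool_rot: [-0.351, 0.936, 0.001, 0.001]
ft_force: [-1.3, 2.0, 5.7]
grip_width: 0.013
grasp_force: 60.1
```

Run:
```python
from h import *
collar('26');retx('26')
```

```text
scene brass 3 [397. 199.] r 0.0326 ang -133.2
top brass 11 [228.6 225.7] r 0.0326 ang -136.6
scene 73 [ 0.0454 -0.0271]
scene 70 [0.0456 0.0639]
scene 69 [ 0.0448 -0.0708]
scene 66 [0.0454 0.0182]
t 42.42 tcp [0.6109 0.265  0.0698] yaw 131.3 w 0.0131 gf 60.1 F [-2.8  2.   4.5]
26 [(np.float64(0.049), np.float64(0.058)), (np.float64(0.049), np.float64(0.0575)), (np.float64(0.0485), np.float64(0.0575))]
```

>>> move_arm --moves '[[[0,0,0,-10.4,0],[0,0,0,-20.8,0],[0,0,0,-31.2,0],[0,0,0,-41.6,0],[0,0,0,-52,0]]]'

```text
clock: 43.05
eef_pos: [0.611, 0.2647, 0.0697]
tool_rot: [0.095, 0.995, 0.001, 0.001]
ft_force: [-1.3, 1.8, 6.5]
grip_width: 0.0126
grasp_force: 60.1
```

Run:
```python
from h import *
collar('27');retx('27')
```

```text
scene 71 [ 0.0451 -0.0269]
scene 69 [0.0456 0.0641]
scene 68 [ 0.0449 -0.0712]
scene 65 [0.0453 0.018 ]
t 43.15 tcp [0.6109 0.2647 0.0698] yaw 79.3 w 0.0127 gf 60.1 F [-1.5  1.6  5.3]
27 [(np.float64(0.049), np.float64(0.058)), (np.float64(0.049), np.float64(0.0575)), (np.float64(0.0485), np.float64(0.0575))]
```

>>> move_arm --moves '[[[0,0,0,-10.4,0],[0,0,0,-20.8,0],[0,0,0,-31.2,0],[0,0,0,-41.6,0],[0,0,0,-52,0]]]'

```text
clock: 43.78
eef_pos: [0.6107, 0.2644, 0.0698]
tool_rot: [0.522, 0.853, 0.001, 0.0]
ft_force: [-1.6, 1.0, 5.9]
grip_width: 0.0127
grasp_force: 60.2
```

>>> move_arm --moves '[[[0,0,0,-10.4,0],[0,0,0,-20.8,0],[0,0,0,-31.2,0],[0,0,0,-41.6,0],[0,0,0,-52,0]]]'

```text
clock: 44.4
eef_pos: [0.6103, 0.2645, 0.0698]
tool_rot: [0.843, 0.538, 0.001, -0.0]
ft_force: [-2.8, 1.5, 6.2]
grip_width: 0.0128
grasp_force: 60.3
```

>>> move_arm --moves '[[[0,0,0,-10.4,0],[0,0,0,-20.8,0],[0,0,0,-31.2,0]]]'

```text
clock: 44.78
eef_pos: [0.6102, 0.2646, 0.0697]
tool_rot: [0.957, 0.292, 0.0, -0.001]
ft_force: [-3.9, 1.3, 7.0]
grip_width: 0.0129
grasp_force: 60.3
```

Run:
```python
from h import *
collar('28');retx('28');print(monitor.get_obs()['joint_pos'].round(3))
```

```text
scene 177 [0.0441 0.017 ]
scene 63 [ 0.0438 -0.0709]
t 44.88 tcp [0.6102 0.2646 0.0698] yaw -55.9 w 0.013 gf 60.3 F [-3.8  1.9  6.8]
28 [(np.float64(0.0465), np.float64(0.055)), (np.float64(0.046), np.float64(0.055)), (np.float64(0.0455), np.float64(0.055))]
[4.090e-01 6.660e-01 2.420e-01 1.145e+00 1.000e-03 2.955e+00]
```

>>> move_arm --moves '[[[0,0,0,10.4,0],[0,0,0,20.8,0],[0,0,0,31.2,0],[0,0,0,41.6,0],[0,0,0,52,0]]]'

```text
clock: 45.5
eef_pos: [0.6105, 0.2644, 0.0697]
tool_rot: [0.728, 0.686, 0.001, -0.0]
ft_force: [-2.7, 1.4, 5.7]
grip_width: 0.0128
grasp_force: 60.2
```

Run:
```python
from h import *
collar('29');retx('29')
```

```text
scene 122 [ 0.0436 -0.0495]
scene 114 [0.0438 0.0404]
t 45.6 tcp [0.6105 0.2644 0.0698] yaw -3.6 w 0.0129 gf 60.2 F [-2.5  1.   5.8]
29 [(np.float64(0.0465), np.float64(0.0545)), (np.float64(0.046), np.float64(0.0545)), (np.float64(0.0455), np.float64(0.0545))]
```

>>> move_arm --moves '[[[0,0,0,10.4,0],[0,0,0,20.8,0],[0,0,0,31.2,0],[0,0,0,41.6,0],[0,0,0,52,0]]]'

```text
clock: 46.22
eef_pos: [0.6108, 0.2645, 0.0697]
tool_rot: [0.354, 0.935, 0.001, 0.0]
ft_force: [-1.4, 1.1, 5.6]
grip_width: 0.0129
grasp_force: 60.2
```

>>> move_arm --moves '[[[0,0,0,10.4,0],[0,0,0,20.8,0],[0,0,0,31.2,0],[0,0,0,41.6,0],[0,0,0,52,0]]]'

```text
clock: 46.85
eef_pos: [0.611, 0.2648, 0.0697]
tool_rot: [-0.092, 0.996, 0.001, 0.001]
ft_force: [-2.0, 1.7, 5.4]
grip_width: 0.0126
grasp_force: 60.1
```

Run:
```python
from h import *
collar('30');retx('30')
```

```text
scene brass 3 [424. 197.] r 0.0332 ang 37.4
scene 125 [ 0.0436 -0.0493]
scene 115 [0.044  0.0412]
t 46.95 tcp [0.6109 0.2648 0.0697] yaw 100.4 w 0.0125 gf 60.1 F [-2.5  1.9  5. ]
30 [(np.float64(0.0465), np.float64(0.055)), (np.float64(0.046), np.float64(0.055)), (np.float64(0.0455), np.float64(0.0545))]
```

>>> move_arm --moves '[[[0,0,0,10.4,0],[0,0,0,20.8,0],[0,0,0,31.2,0],[0,0,0,41.6,0],[0,0,0,52,0]]]'

```text
clock: 47.58
eef_pos: [0.6108, 0.2651, 0.0697]
tool_rot: [-0.519, 0.855, 0.001, 0.001]
ft_force: [-2.3, 2.8, 5.9]
grip_width: 0.0123
grasp_force: 60.1
```

>>> move_arm --moves '[[[0,0,0,10.4,0],[0,0,0,20.8,0],[0,0,0,31.2,0],[0,0,0,41.6,0],[0,0,0,52,0]]]'

```text
clock: 48.2
eef_pos: [0.6105, 0.2652, 0.0697]
tool_rot: [0.841, -0.54, -0.0, -0.001]
ft_force: [-3.7, 2.7, 6.4]
grip_width: 0.0127
grasp_force: 60.2
```

>>> move_arm --moves '[[[0,0,0,-10.4,0],[0,0,0,-20.8,0],[0,0,0,-31.2,0],[0,0,0,-41.6,0],[0,0,0,-52,0]]]'

```text
clock: 48.82
eef_pos: [0.6108, 0.2651, 0.0697]
tool_rot: [-0.514, 0.858, 0.001, 0.001]
ft_force: [-1.5, 2.3, 5.3]
grip_width: 0.0127
grasp_force: 60.1
```

>>> move_arm --moves '[[[0,0,0,-10.4,0],[0,0,0,-20.8,0],[0,0,0,-31.2,0],[0,0,0,-41.6,0],[0,0,0,-52,0]]]'

```text
clock: 49.45
eef_pos: [0.6109, 0.2648, 0.0697]
tool_rot: [-0.086, 0.996, 0.001, 0.001]
ft_force: [-1.3, 1.6, 5.5]
grip_width: 0.013
grasp_force: 60.1
```

Run:
```python
from h import *
collar('31');retx('31');print(monitor.get_obs()['joint_pos'].round(3))
```

```text
scene brass 3 [424. 197.] r 0.0332 ang 37.4
scene 122 [ 0.0435 -0.0493]
scene 115 [0.044  0.0416]
t 49.55 tcp [0.611  0.2648 0.0697] yaw 100.1 w 0.0126 gf 60.1 F [-1.9  1.9  4.9]
31 [(np.float64(0.0465), np.float64(0.055)), (np.float64(0.046), np.float64(0.055)), (np.float64(0.0455), np.float64(0.0545))]
[4.090e-01 6.660e-01 2.420e-01 1.144e+00 1.000e-03 2.330e-01]
```

>>> move_arm --moves '[[[0,0,0,-10.4,0],[0,0,0,-20.8,0],[0,0,0,-31.2,0],[0,0,0,-41.6,0],[0,0,0,-52,0]]]'

```text
clock: 50.18
eef_pos: [0.6108, 0.2645, 0.0697]
tool_rot: [0.359, 0.933, 0.001, 0.0]
ft_force: [-2.0, 1.4, 6.0]
grip_width: 0.0124
grasp_force: 60.2
```

Run:
```python
from h import *
collar('32');retx('32')
```

```text
scene brass 4 [423.5 197. ] r 0.032 ang 37.4
scene 120 [ 0.0438 -0.049 ]
scene 115 [0.0441 0.0418]
t 50.27 tcp [0.6108 0.2645 0.0697] yaw 48.1 w 0.0128 gf 60.2 F [-1.2  1.8  6.5]
32 [(np.float64(0.0465), np.float64(0.055)), (np.float64(0.046), np.float64(0.055)), (np.float64(0.0455), np.float64(0.0545))]
```

>>> move_arm --moves '[[[0,0,0,10.4,0],[0,0,0,20.8,0],[0,0,0,10.4,0],[0,0,0,0,0],[0,0,0,-10.4,0]]]'

```text
clock: 50.9
eef_pos: [0.6107, 0.2645, 0.0697]
tool_rot: [0.442, 0.897, 0.001, 0.0]
ft_force: [-2.3, 2.4, 6.3]
grip_width: 0.0129
grasp_force: 60.2
```

>>> move_arm --moves '[[[0,0,0,-10.4,0],[0,0,0,-20.8,0],[0,0,0,-31.2,0],[0,0,0,-41.6,0],[0,0,0,-52,0]]]'

```text
clock: 51.52
eef_pos: [0.6104, 0.2645, 0.0697]
tool_rot: [0.791, 0.612, 0.001, -0.0]
ft_force: [-1.6, 2.2, 6.0]
grip_width: 0.0128
grasp_force: 60.3
```

Run:
```python
from h import *
collar('33');retx('33')
```

```text
scene 119 [ 0.0437 -0.0492]
scene 114 [0.0439 0.0402]
t 51.62 tcp [0.6104 0.2645 0.0697] yaw -14.3 w 0.013 gf 60.3 F [-2.2  2.6  5.7]
33 [(np.float64(0.0465), np.float64(0.055)), (np.float64(0.046), np.float64(0.055)), (np.float64(0.0455), np.float64(0.0545))]
```

>>> move_arm --moves '[[[0,0,0,-10.4,0],[0,0,0,-20.8,0],[0,0,0,-31.2,0],[0,0,0,-41,0]]]'

```text
clock: 52.12
eef_pos: [0.6102, 0.2646, 0.0697]
tool_rot: [0.955, 0.297, 0.0, -0.001]
ft_force: [-3.8, 2.9, 7.1]
grip_width: 0.0127
grasp_force: 60.3
```

Run:
```python
from h import *
collar('34');retx('34')
o=monitor.get_obs();print(o['ft_torque'].round(3),o['joint_pos'][5])
```

```text
scene 122 [ 0.0436 -0.0491]
scene 115 [0.044  0.0416]
t 52.23 tcp [0.6102 0.2646 0.0697] yaw -55.3 w 0.0129 gf 60.3 F [-3.   1.9  6.7]
34 [(np.float64(0.0465), np.float64(0.055)), (np.float64(0.046), np.float64(0.055)), (np.float64(0.0455), np.float64(0.0545))]
[ 0.428  0.834 -0.016] 2.9445975839759697
```

>>> move_arm --moves '[[[0,0,0,10.4,0],[0,0,0,20.8,0],[0,0,0,31.2,0],[0,0,0,41.6,0],[0,0,0,52,0]]]'

```text
clock: 52.85
eef_pos: [0.6104, 0.2644, 0.0697]
tool_rot: [0.725, 0.689, 0.001, -0.0]
ft_force: [-2.9, 0.6, 6.9]
grip_width: 0.0128
grasp_force: 60.3
```

>>> move_arm --moves '[[[0,0,0,10.4,0],[0,0,0,20.8,0],[0,0,0,31.2,0],[0,0,0,41.6,0],[0,0,0,52,0]]]'

```text
clock: 53.48
eef_pos: [0.6108, 0.2645, 0.0698]
tool_rot: [0.349, 0.937, 0.001, 0.0]
ft_force: [-2.1, 1.3, 5.1]
grip_width: 0.0129
grasp_force: 60.2
```

Run:
```python
from h import *
o=monitor.get_obs();print(o['ft_torque'].round(3))
collar('35');retx('35')
```

```text
[ 0.368  0.496 -0.1  ]
scene 119 [ 0.0436 -0.0487]
scene 116 [0.0441 0.0419]
t 53.58 tcp [0.6108 0.2645 0.0697] yaw 48.9 w 0.013 gf 60.2 F [-1.1  1.5  5.3]
35 [(np.float64(0.0465), np.float64(0.055)), (np.float64(0.046), np.float64(0.055)), (np.float64(0.0455), np.float64(0.0545))]
```

>>> move_arm --moves '[[[0,0,0,10.4,0],[0,0,0,20.8,0],[0,0,0,31.2,0],[0,0,0,41.6,0],[0,0,0,52,0]]]'

```text
clock: 54.2
eef_pos: [0.611, 0.2648, 0.0698]
tool_rot: [-0.097, 0.995, 0.001, 0.001]
ft_force: [-0.2, 1.4, 6.0]
grip_width: 0.0131
grasp_force: 60.1
```

Run:
```python
from h import *
o=monitor.get_obs();print(o['ft_torque'].round(3))
collar('36');retx('36')
a=load('top36')['color'][185:265,190:290]; b=load('scene36')['color'][160:240,360:460]
o=cv2.resize(np.hstack([a,b]),None,fx=3.6,fy=3.6,interpolation=cv2.INTER_CUBIC); cv2.imwrite('pics/w36.png',cv2.cvtColor(cv2.convertScaleAbs(o,alpha=1.6),cv2.COLOR_RGB2BGR))
```

```text
[ 0.469  0.493 -0.066]
scene brass 5 [397.8 193.6] r 0.0307 ang -163.0
scene 122 [ 0.0438 -0.0491]
scene 116 [0.044  0.0418]
t 54.3 tcp [0.611  0.2648 0.0697] yaw 101.0 w 0.0127 gf 60.1 F [-1.9  3.3  5.5]
36 [(np.float64(0.0465), np.float64(0.055)), (np.float64(0.046), np.float64(0.055)), (np.float64(0.0455), np.float64(0.0545))]
```

View pics/w36.png

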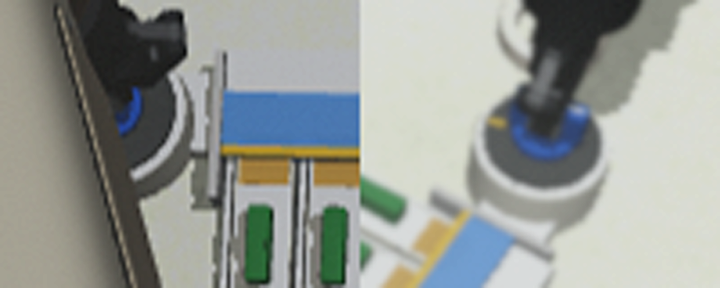

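The clutch shifts its gripping sense after long overruns; it now grips anticlockwise. I'll wind on anticlockwise, regripping instead of swinging back.

>>> move_arm --moves '[[[0,0,0,10.4,0],[0,0,0,20.8,0],[0,0,0,31.2,0],[0,0,0,41.6,0],[0,0,0,52,0]]]'

```text
clock: 54.92
eef_pos: [0.6108, 0.2652, 0.0698]
tool_rot: [-0.524, 0.852, 0.001, 0.001]
ft_force: [-2.1, 3.2, 5.7]
grip_width: 0.0126
grasp_force: 60.1
```

>>> move_arm --moves '[[[0,0,0,10.4,0],[0,0,0,20.8,0],[0,0,0,31.2,0],[0,0,0,41.6,0],[0,0,0,52,0]]]'

```text
clock: 55.55
eef_pos: [0.6105, 0.2652, 0.0698]
tool_rot: [0.844, -0.536, -0.0, -0.001]
ft_force: [-3.5, 3.3, 6.1]
grip_width: 0.0128
grasp_force: 60.2
```

>>> move_arm --moves '[[[0,0,0,10.4,0],[0,0,0,20.8,0],[0,0,0,31.2,0],[0,0,0,41.6,0],[0,0,0,52,0]]]'

```text
clock: 56.18
eef_pos: [0.6102, 0.265, 0.0697]
tool_rot: [0.994, -0.112, 0.0, -0.001]
ft_force: [-3.8, 2.9, 6.8]
grip_width: 0.0129
grasp_force: 60.3
```

>>> move_arm --moves '[[[0,0,0,10,0],[0,0,0,20,0],[0,0,0,29,0],[0,0,0,29,0]]]'

```text
clock: 56.68
eef_pos: [0.6102, 0.2648, 0.0698]
tool_rot: [0.99, 0.138, 0.0, -0.001]
ft_force: [-3.6, 1.7, 6.4]
grip_width: 0.0124
grasp_force: 60.3
```

Run:
```python
from h import *
collar('37');retx('37'); print(monitor.get_obs()['joint_pos'][5])
```

```text
scene brass 6 [424.  200.5] r 0.0337 ang 19.5
scene 62 [0.0391 0.0441]
scene 33 [ 0.039  -0.0264]
scene 33 [ 0.0387 -0.0727]
t 56.77 tcp [0.6101 0.2647 0.0697] yaw -74.2 w 0.0128 gf 60.3 F [-3.5  2.1  6.3]
37 [(np.float64(0.038), np.float64(0.0465)), (np.float64(0.038), np.float64(0.0465)), (np.float64(0.0375), np.float64(0.0465))]
-3.0092604196431254
```

>>> move_arm --moves '[[[0,0,0,0,80],[0,0,0,0,80],[0,0,0,0,80],[0,0,0.02,0,80],[0,0,0.045,-5,80]]]'

```text
clock: 57.4
eef_pos: [0.6099, 0.2632, 0.1126]
tool_rot: [0.996, 0.094, -0.001, 0.001]
ft_force: [-0.2, -0.1, 0.9]
grip_width: 0.0681
grasp_force: 0.0
```

>>> move_arm --moves '[[[0,0,0,-10.5,80],[0,0,0,-21,80],[0,0,0,-31.5,80],[0,0,0,-42,80],[0,0,0,-52.5,80]]]'

```text
clock: 58.02
eef_pos: [0.6105, 0.2635, 0.113]
tool_rot: [0.934, -0.358, -0.0, 0.0]
ft_force: [0.4, 0.3, -0.2]
grip_width: 0.0681
grasp_force: 0.0
```

>>> move_arm --moves '[[[0,0,0,-10.5,80],[0,0,0,-21,80],[0,0,0,-31.5,80],[0,0,0,-42,80],[0,0,0,-52.5,80]]]'

```text
clock: 58.65
eef_pos: [0.6105, 0.2635, 0.113]
tool_rot: [-0.679, 0.734, -0.0, -0.0]
ft_force: [0.3, 0.2, -1.0]
grip_width: 0.0687
grasp_force: 0.0
```

>>> move_arm --moves '[[[0,0,0,-10.5,80],[0,0,0,-21,80],[0,0,0,-31.5,80],[0,0,0,-42,80],[0,0,0,-52.5,80]]]'

```text
clock: 59.28
eef_pos: [0.6106, 0.2635, 0.113]
tool_rot: [-0.284, 0.959, -0.0, -0.0]
ft_force: [-0.5, 0.0, 0.1]
grip_width: 0.0684
grasp_force: 0.0
```

>>> move_arm --moves '[[[0,0,0,-10,80],[0,0,-0.02,-17.5,80],[0,0,-0.045,-17.5,80],[0,0,-0.045,-17.5,80],[0,0,-0.045,-17.5,0]]]'

```text
clock: 59.9
eef_pos: [0.611, 0.2638, 0.0689]
tool_rot: [-0.138, 0.99, 0.0, 0.0]
ft_force: [-0.6, -0.2, -0.5]
grip_width: 0.0518
grasp_force: 0.0
```

>>> move_arm --moves '[[[0,0,0,0,0],[0,0,0,0,0],[0,0,0,0,0],[0,0,0,10,0],[0,0,0,20,0]]]'

```text
clock: 60.52
eef_pos: [0.6109, 0.265, 0.0697]
tool_rot: [-0.311, 0.95, 0.001, 0.001]
ft_force: [-2.5, 1.9, 4.4]
grip_width: 0.0132
grasp_force: 60.1
```

>>> move_arm --moves '[[[0,0,0,10.4,0],[0,0,0,20.8,0],[0,0,0,31.2,0],[0,0,0,41.6,0],[0,0,0,52,0]]]'

```text
clock: 61.15
eef_pos: [0.6107, 0.2652, 0.0697]
tool_rot: [-0.696, 0.718, 0.001, 0.001]
ft_force: [-2.3, 3.3, 3.6]
grip_width: 0.0127
grasp_force: 60.1
```

Run:
```python
from h import *
collar('38');retx('38'); print(monitor.get_obs()['joint_pos'][5])
```

```text
t 61.25 tcp [0.6106 0.2652 0.0697] yaw 178.0 w 0.0127 gf 60.2 F [-1.8  3.1  5.7]
38 [(np.float64(0.0285), np.float64(0.0365)), (np.float64(0.0285), np.float64(0.0365)), (np.float64(0.0285), np.float64(0.0365))]
-1.1262490902076194
```

>>> move_arm --moves '[[[0,0,0,10.4,0],[0,0,0,20.8,0],[0,0,0,31.2,0],[0,0,0,41.6,0],[0,0,0,52,0]]]'

```text
clock: 61.88
eef_pos: [0.6103, 0.2651, 0.0697]
tool_rot: [0.94, -0.341, -0.0, -0.001]
ft_force: [-3.6, 2.7, 6.4]
grip_width: 0.0127
grasp_force: 60.4
```

>>> move_arm --moves '[[[0,0,0,10.4,0],[0,0,0,20.8,0],[0,0,0,31.2,0],[0,0,0,41.6,0],[0,0,0,52,0]]]'

```text
clock: 62.5
eef_pos: [0.6101, 0.2648, 0.0697]
tool_rot: [0.994, 0.105, 0.0, -0.001]
ft_force: [-3.5, 2.0, 7.1]
grip_width: 0.0129
grasp_force: 60.5
```

Run:
```python
from h import *
collar('39');retx('39'); print(monitor.get_obs()['joint_pos'][5])
```

```text
scene brass 4 [398.  193.5] r 0.0304 ang -163.9
t 62.6 tcp [0.6101 0.2648 0.0697] yaw -78.1 w 0.0124 gf 60.4 F [-2.8  2.2  6.7]
39 [(np.float64(0.023), np.float64(0.031)), (np.float64(0.023), np.float64(0.0315)), (np.float64(0.023), np.float64(0.031))]
-2.9407251722110117
```

>>> move_arm --moves '[[[0,0,0,8,0],[0,0,0,8,70],[0,0,0,8,70],[0,0,0,8,70],[0,0,0.03,8,70]]]'

```text
clock: 63.22
eef_pos: [0.6083, 0.2625, 0.0951]
tool_rot: [0.985, 0.172, -0.004, 0.001]
ft_force: [0.4, -0.4, -0.7]
grip_width: 0.0599
grasp_force: 0.0
```

>>> move_arm --moves '[[[0,0,0.05,-10,70],[-0.04,-0.03,0.1,-20,70],[-0.08,-0.06,0.1,-30,70],[-0.12,-0.1,0.1,-40,70],[-0.16,-0.14,0.1,-50,60]]]'

```text
clock: 63.85
eef_pos: [0.4493, 0.1226, 0.1985]
tool_rot: [0.965, -0.263, 0.001, 0.0]
ft_force: [-0.5, -0.1, 1.4]
grip_width: 0.0512
grasp_force: 0.0
```

Run:
```python
from h import *
st(); greens('40'); retx('40'); shot('top40','top')
a=load('top40')['color'][190:270,430:530]; b=load('scene40')['color'][320:430,190:325]; c=load('scene40')['color'][180:290,300:435]
f=lambda a,k:cv2.resize(a,None,fx=k,fy=k,interpolation=cv2.INTER_CUBIC)
a=f(a,3.4); b=f(b,3.4); c=f(c,3.)
o=np.zeros((600,800,3),np.uint8); o[:a.shape[0],:a.shape[1]]=a; o[:b.shape[0],340:340+b.shape[1]]=b[:, :460]; 
o[280:280+min(320,c.shape[0]),:330]=c[:320,:330]
cv2.imwrite('pics/f40.png',cv2.cvtColor(cv2.convertScaleAbs(o,alpha=1.7),cv2.COLOR_RGB2BGR))
```

```text
t 63.85 tcp [0.4493 0.1226 0.1985] yaw -120.5 w 0.0512 gf 0.0 F [-0.5 -0.1  1.4]
top green 133 [0.5445 0.0368] -178.9
top green 123 [0.5428 0.0822] -176.1
top red 130 [ 0.4219 -0.3309] -173.0
top brass 285 [ 0.4073 -0.3402] 169.8
top brass 201 [ 0.4694 -0.3183] 128.5
top brass 89 [0.5805 0.0696] 92.4
scene green 69 [0.5392 0.1731] -177.5
scene green 66 [0.5405 0.1287] -177.2
scene green 62 [0.5426 0.0838] -177.9
scene green 57 [0.5444 0.038 ] -178.0
scene brass 57 [ 0.4695 -0.3248] 99.0
40 [(np.float64(0.023), np.float64(0.031)), (np.float64(0.023), np.float64(0.0315)), (np.float64(0.023), np.float64(0.031))]
```

View pics/f40.png

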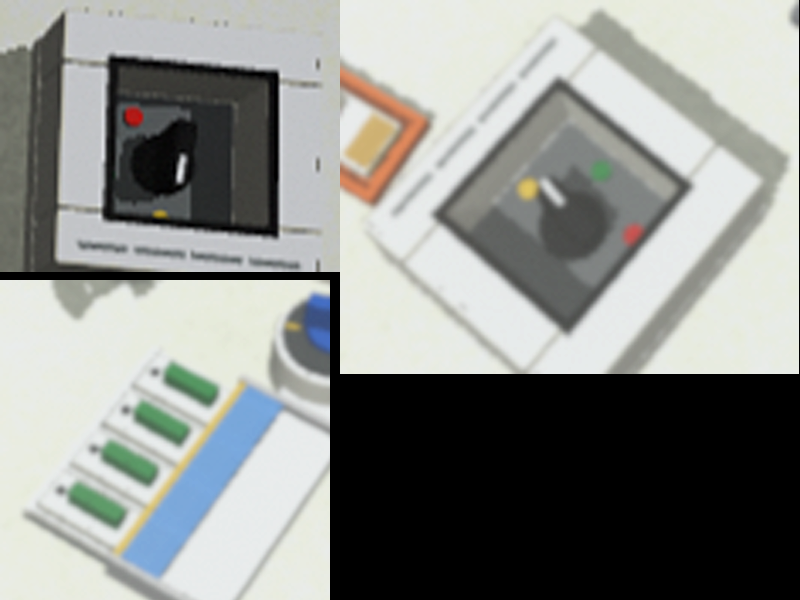

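Run:
```python
from h import *
t=load('top40'); s=load('scene40')
T=lambda a,b,z=.061:w(t,a/3.4+430,b/3.4+190,z)[:2].round(4)
S=lambda a,b,z=.061:w(s,(a-340)/3.4+190,b/3.4+320,z)[:2].round(4)
for n,f,p in (('top line',T,((184,156),(178,184))),('scene line',S,((542,180),(564,204)))):
    A,B=f(*p[0]),f(*p[1]); print(n,A,B,np.degrees(np.arctan2(*(A-B)[::-1])))
o=np.array([T(*q,.075) for q in ((107,57),(278,72),(278,236),(104,217))]); print('open top',o,o.mean(0),np.degrees(np.arctan2(*((o[0]+o[1]-o[2]-o[3])[::-1]))))
o=np.array([S(*q,.075) for q in ((560,78),(690,186),(568,333),(435,214))]); print('open scene',o,o.mean(0))
print('dots z=.02: yellow',S(528,189,.02),'green',S(601,172,.02),'red',S(634,235,.02),'top red',T(133,117,.02),'top yellow',T(160,213,.02))
```

```text
top line [ 0.5978 -0.2916] [ 0.5799 -0.2877] -12.291348762866635
scene line [ 0.5843 -0.2879] [ 0.6033 -0.2908] 171.32183111475916
open top [[ 0.6533 -0.2404]
 [ 0.6508 -0.3446]
 [ 0.5486 -0.3417]
 [ 0.5532 -0.2383]] [ 0.601475 -0.29125 ] -1.4158209847900807
open scene [[ 0.5574 -0.2389]
 [ 0.6571 -0.2431]
 [ 0.6542 -0.3441]
 [ 0.5535 -0.3399]] [ 0.60555 -0.2915 ]
dots z=.02: yellow [ 0.569  -0.2907] green [ 0.597  -0.2571] red [ 0.6364 -0.274 ] top red [ 0.6325 -0.2742] top yellow [ 0.5704 -0.2908]
```

>>> move_arm --moves '[[[0.01,-0.027,0,-10.5,30],[0.02,-0.054,0,-21,30],[0.03,-0.081,0,-31.5,30],[0.04,-0.108,0,-42,30],[0.05,-0.137,0,-52.5,30]]]'

```text
clock: 64.62
eef_pos: [0.5025, -0.0137, 0.1984]
tool_rot: [0.75, -0.662, 0.001, -0.0]
ft_force: [0.4, 0.3, 0.4]
grip_width: 0.0256
grasp_force: 0.0
```

>>> move_arm --moves '[[[0.01,-0.028,0,-10.5,30],[0.02,-0.056,0,-21,30],[0.03,-0.084,0,-31.5,30],[0.04,-0.112,0,-42,30],[0.051,-0.139,0,-52.5,30]]]'

```text
clock: 65.25
eef_pos: [0.5534, -0.1532, 0.1982]
tool_rot: [-0.379, 0.925, -0.0, 0.001]
ft_force: [0.2, -0.4, 0.2]
grip_width: 0.0259
grasp_force: 0.0
```

>>> move_arm --moves '[[[0.01,-0.028,0,-10.5,30],[0.02,-0.056,0,-21,30],[0.03,-0.084,0,-31.5,30],[0.04,-0.112,0,-42,30],[0.051,-0.139,0,-52.5,30]]]'

```text
clock: 65.88
eef_pos: [0.6043, -0.2923, 0.1978]
tool_rot: [0.069, 0.998, -0.0, 0.0]
ft_force: [1.0, -0.7, 0.6]
grip_width: 0.0254
grasp_force: 0.0
```

>>> move_arm --moves '[[[0,0,-0.04,-2,30],[0,0,-0.08,-2,30],[0,0,-0.1,-2,30],[0,0,-0.1,-2,30]]]'

```text
clock: 66.38
eef_pos: [0.6022, -0.2906, 0.0953]
tool_rot: [0.083, 0.997, 0.001, -0.002]
ft_force: [0.0, 0.4, -0.5]
grip_width: 0.0255
grasp_force: 0.0
```

Run:
```python
from h import *
st()
```

```text
t 66.38 tcp [ 0.6022 -0.2906  0.0953] yaw 80.4 w 0.0255 gf 0.0 F [ 0.   0.4 -0.5]
```

>>> move_arm --moves '[[[0,0,-0.03,0,30],[0,0,-0.05,0,30],[0,0,-0.06,0,30],[0,0,-0.06,0,30]]]'

```text
clock: 66.88
eef_pos: [0.6031, -0.2913, 0.0385]
tool_rot: [0.084, 0.997, -0.0, 0.0]
ft_force: [0.6, 0.5, -0.9]
grip_width: 0.0254
grasp_force: 0.0
```

>>> move_arm --moves '[[[0,0,-0.002,0,0],[0,0,-0.002,0,0],[0,0,-0.002,0,0],[0,0,-0.002,0,0]]]'

```text
clock: 67.38
eef_pos: [0.6039, -0.2915, 0.0386]
tool_rot: [0.084, 0.997, -0.0, 0.002]
ft_force: [-0.4, 1.5, 6.3]
grip_width: 0.0131
grasp_force: 58.9
```

>>> move_arm --moves '[[[0,0,0,-10,0],[0,0,0,-20,0],[0,0,0,-30,0],[0,0,0,-40,0],[0,0,0,-40,0]]]'

```text
clock: 68.0
eef_pos: [0.6036, -0.2919, 0.0386]
tool_rot: [0.42, 0.908, -0.0, 0.002]
ft_force: [-1.0, -0.3, 6.0]
grip_width: 0.0132
grasp_force: 59.1
```

Run:
```python
from h import *
st(); shot('scene41','scene'); shot('top41','top')
print(monitor.get_obs()['ft_torque'].round(2))
```

```text
t 68.0 tcp [ 0.6036 -0.2919  0.0386] yaw 40.3 w 0.0132 gf 59.1 F [-1.  -0.3  6. ]
[ 0.07  0.32 -0.03]
```

>>> move_arm --moves '[[[0,0,0,-10,0],[0,0,0,-20,0],[0,0,0,-27,0],[0,0,0,-27,0],[0,0,0,-27,0]]]'

```text
clock: 68.72
eef_pos: [0.6034, -0.292, 0.0386]
tool_rot: [0.62, 0.785, -0.0, 0.002]
ft_force: [-1.0, 0.1, 7.4]
grip_width: 0.0127
grasp_force: 59.1
```

>>> move_arm --moves '[[[0,0,0,0,30],[0,0,0,0,30],[0,0,0.03,0,30],[0,0,0.07,0,30],[0,0,0.12,0,30]]]'

```text
clock: 69.35
eef_pos: [0.6016, -0.2908, 0.1558]
tool_rot: [0.62, 0.785, -0.0, -0.002]
ft_force: [0.1, 0.1, 0.0]
grip_width: 0.0254
grasp_force: 0.0
```

>>> move_arm --moves '[[[-0.05,0.06,0.03,0,30],[-0.1,0.12,0.03,0,30],[-0.14,0.17,0.03,0,30],[-0.18,0.22,0.03,0,30],[-0.2,0.25,0.03,0,30]]]'

```text
clock: 69.97
eef_pos: [0.4083, -0.0496, 0.1863]
tool_rot: [0.62, 0.785, 0.0, 0.0]
ft_force: [1.7, -0.0, 0.9]
grip_width: 0.0254
grasp_force: 0.0
```

Run:
```python
from h import *
st(); greens('42'); retx('42')
a=load('top42')['color'][190:270,430:530]; b=load('scene42')['color'][320:430,190:325]; c=load('scene42')['color'][180:290,300:435]
f=lambda a,k:cv2.resize(a,None,fx=k,fy=k,interpolation=cv2.INTER_CUBIC)
a=f(a,3.4); b=f(b,3.4); c=f(c,3.)
o=np.zeros((600,800,3),np.uint8); o[:a.shape[0],:a.shape[1]]=a; o[:b.shape[0],340:340+b.shape[1]]=b[:, :460]; 
o[280:280+min(320,c.shape[0]),:330]=c[:320,:330]
cv2.imwrite('pics/f42.png',cv2.cvtColor(cv2.convertScaleAbs(o,alpha=1.7),cv2.COLOR_RGB2BGR))
```

```text
t 69.97 tcp [ 0.4083 -0.0496  0.1863] yaw 13.4 w 0.0254 gf 0.0 F [ 1.7 -0.   0.9]
top green 133 [0.5445 0.0368] -178.9
top green 132 [0.5388 0.1723] -178.9
top green 125 [0.5404 0.1278] -178.7
top green 123 [0.5428 0.0822] -176.1
top red 47 [ 0.417  -0.3352] -177.6
top brass 173 [ 0.419  -0.3539] -178.7
top brass 168 [0.5784 0.108 ] 92.6
scene green 71 [0.5391 0.1729] -177.2
scene green 69 [0.5406 0.1285] -177.5
scene green 69 [0.5421 0.0834] -178.0
scene green 62 [0.5438 0.038 ] -178.0
scene brass 54 [ 0.4698 -0.3247] 99.2
42 [(np.float64(0.023), np.float64(0.031)), (np.float64(0.023), np.float64(0.0315)), (np.float64(0.023), np.float64(0.031))]
```

View pics/f42.png

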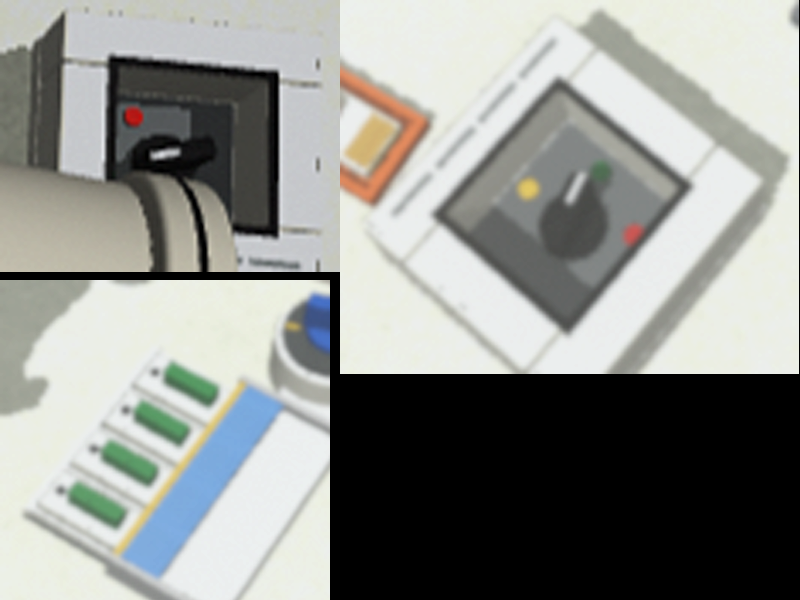

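Run:
```python
from h import *
t=load('top42'); s=load('scene42')
T=lambda a,b,z=.061:w(t,a/3.4+430,b/3.4+190,z)[:2]
S=lambda a,b,z=.061:w(s,(a-340)/3.4+190,b/3.4+320,z)[:2]
A,B=S(582,174),S(568,204); print('scene',np.degrees(np.arctan2(*(A-B)[::-1])),A,B)
A,B=T(150,157),T(180,152); print('top',np.degrees(np.arctan2(*(A-B)[::-1])))
st()
```

```text
scene 105.16458421716905 [ 0.60026437 -0.27169075] [ 0.60508242 -0.28946754]
top 103.44614044217953
t 70.08 tcp [ 0.4047 -0.0474  0.1857] yaw 13.7 w 0.0255 gf 0.0 F [ 0.   0.5 -0.9]
```

Pointer sits at about 104° against a target of about 103.5° (±10°). Everything is in place and the arm is clear, so I'm handing in.

```bash
python3 -c "
from workcell import job
print(job.job_done())"
```

```text
the job is handed in; nothing more can be done
None
```

I handed the job in at about 70 s, and the hand-in call returned no verdict. On the last camera check, the spent module was in the service tray, all four green modules were seated in the dock, the retainer was fully forward, and the selector pointed at the green dot.

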